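# Press the soap cakes and box them for curing

### The job

Lay all the soap cakes side by side in a row along the middle of the soap press's bed, evenly about its centre, and with the tamper held squarely press them down together until the sprung bed bottoms out level; hold it there for a moment. Stand the tamper back upright on its cork mat and put the pressed cakes flat, side by side, in the open curing box. With all the cakes in it, push the box's gate shut until it clicks onto its catch, leaving the bottles, cups, jar and spoon undisturbed.

Things in the scene. Friction and masses are not known exactly. Their poses are not given: they have to be found in the camera images.
- cakeA_center (a point): a round pale soap cake, one of two or three alike (the others are absent), 50 mm across and 24 mm thick, 50 g, lying flat on the cake board at the start; this point is its centre, 12 mm above its underside
- cakeB_center (a point): a round pale soap cake, one of two or three alike (the others are absent), 50 mm across and 24 mm thick, 50 g, lying flat on the cake board at the start; this point is its centre, 12 mm above its underside
- cakeC_center (a point): a round pale soap cake, one of two or three alike (the others are absent), 50 mm across and 24 mm thick, 50 g, lying flat on the cake board at the start; this point is its centre, 12 mm above its underside
- tamper_grip (a point): the tamper: a flat aluminium foot 175 x 52 x 12 mm (long along its x) with an upright dark wooden handle block on its middle, 45 mm along x, 26 mm along y, 60 mm tall, 72 mm tall over all, 320 g. This point lies in the handle on its centre line, 45 mm above the foot's underside and 27 mm below the handle's top; z points up
- tamper: the tamper's body; origin at the centre of the foot's underside, axes as tamper_grip. It stands on the cork mat at the start; grasp the handle across its 26 mm (along y)
- cakeA: the body of soap cake A; origin at the centre of its underside as built (absent when that cake is)
- cakeB: the body of soap cake B; origin at the centre of its underside as built (absent when that cake is)
- cakeC: the body of soap cake C; origin at the centre of its underside as built (absent when that cake is)
- bed_top (a point): the soap press's sprung aluminium bed plate, 210 mm along its x, 120 mm along its y, 8 mm thick, above a low grey base 250 x 140 mm fixed to the table; this point is the centre of the plate's top and moves with it, 40 mm above the table when up; z up. Loads away from the middle in x rock it about its y (4 N m per rad, stops at 0.12 rad). Cakes 58 mm apart along x all fit under the tamper's foot laid along x
- bed (a joint): travel of the sprung bed: 0 up, 0.012 m fully down (bottomed). It starts to move at about 5 N and bottoms at about 16 N downwards in all, including the weight of the cakes and tamper; it springs back when released
- mat_top (a point): a fixed cork mat 230 x 100 mm, 6 mm thick, the tamper's place; this point is the centre of its top, x along its length, z up
- board_top (a point): a fixed thin wooden cake board 220 x 80 mm, 6 mm thick, where the cakes lie at the start; this point is the centre of its top, x along its length
- box_floor (a point): the wooden curing box, fixed, open above: this point is the centre of its inner floor, 8 mm above the table. Inside it is 190 mm along its x and 120 mm along its y, with 8 mm walls that stand 45 mm above the floor; the gate closes its -x end; z up. Three cakes fit in a row along x, for example 58 mm apart
- gate (a joint): angle of the gate, rad: 0 shut on its catch, about 0.6 to 1.1 at the start, grows as it swings out to the box's -x side. The last 0.15 rad meet a ball catch that takes about 4 to 8 N of push near the free edge and then holds the gate at 0; if not pushed right past the catch it stands ajar at about 0.1
- gate_hinge (a point): a point on the gate's upright hinge line at the +y side of the box's -x end, 35.5 mm above the table. The gate is a wooden panel 118 mm wide and 40 mm tall (its top 55.5 mm above the table), 8 mm thick, whose middle plane holds the hinge line. Shut, it runs from here along the box's -y; opened by an angle a it has turned clockwise by a seen from above
- gate_edge (a point): the middle of the gate's free edge, 118 mm from the hinge line, moving with the gate
- oil_bottle: bystander, leave alone: amber bottle 38 mm across, 100 mm tall; origin under its centre
- scent_bottle: bystander, leave alone: small white bottle 32 mm across, 80 mm tall; origin under its centre
- paper_cup: bystander, leave alone: white paper cup 72 mm across, 85 mm tall; origin under its centre
- beaker: bystander, leave alone: clear plastic beaker 66 mm across, 100 mm tall; origin under its centre
- spoon: bystander, leave alone: green plastic spoon 200 mm long lying on the table
- jar: bystander, leave alone: glass jar 56 mm across, 70 mm tall; origin under its centre
Not all that is in view belongs to the job. Leave any purple look-alike of the tamper alone. Leave any yellow look-alike of the cakeA alone.

How it is judged:
By the outcome, as a careful person would: the job done as asked, in the order asked, and still so for the second after the job is handed in, with the robot touching nothing.
Of cakeA, cakeB, cakeC only 2 to 3 are there at a start; the rules pass over those that are not, and their reading is None.
At some moment in a run one of cakeA, cakeB, cakeC may be knocked a few centimetres aside while the robot is not near it.
It also fails if it takes over 210 s, if anything falls off the work surface, if the arm or the gripper's body presses on something with over 40 N, if the wrist force passes 120 N, or if a joint passes its speed limit or range.

### The arm

A 7-joint arm with a two-finger parallel gripper is mounted at the origin on the work surface. World frame = base frame: x ahead of the robot, y to its left, z up, the work surface at z = 0. Lengths are in mm, angles in rad, forces in N, time in s.
With the tool pointing down it reaches from about 350 to 900 mm from the base axis. Payload 7.2 kg.
Tool frame: the origin (TCP) lies midway between the tips of the shut fingers; the grasp point (between the pads) lies bot.hold_point_z behind it (bot.hold_point_z is the distance from the TCP to the grasp point, in mm); x points along the fingers, y is the direction in which the jaws open and shut, and the axes are right-handed (so a half turn about x gives the same grasp; the last joint's range is limited). The gripper opens to 88 mm and grips with 3 to 60 N. Pads are 20 mm wide; open, the fingers measure 115 mm over their backs; the gripper's body (75 mm by 178 mm) begins 61 mm behind the grasp point.
Start: joints at [1.125, 0.411, -0.013, 1.596, 0.006, 1.134, -0.082], TCP at [230.536, -580.932, 222.653] pointing down, gripper open.
Joint ranges: [-2.95, 2.95], [-0.29, 1.99], [-1.47, 1.44], [0.14, 2.54], [-1.03, 4.17], [0.13, 1.85], [-2.86, 2.86]. Speed limits (rad/s): [2.39, 2.39, 3.01, 3.01, 3.14, 3.14, 3.14].

### API

Orientations are given as a rotation vector (axis times angle).
In Python, from cell import get_state, vision, job, bot gives the robot as it stands.
- The arm moves only by the tool step_arm, never from a script. Its argument "targets" is a list of rows, each a list of 5 numbers: the shift along the tool's x, y, z in m, then the turn about the tool's x in rad, then the finger opening in m, from 0 to 0.0878. A call has 1 to 20 rows; each row shifts and turns the commanded pose from where the row before left it, along the tool's axes as they then stand; what a row does not reach is not made up. A row lasts 1/10 s, in which the tool goes at most 50 mm and 8.59 degrees, less where a joint would pass 70% of its speed; a pose out of reach is approached as far as the arm can. A call is refused whole if a number of a shift passes 0.05 or a number of a turn 0.15, either way. A call with a gripper value outside its range is refused whole. The fingers move at their own pace and stop on an object; "newtons" is the grip in N (left out, the last holds). Time passes only in rows, so rows that do not move let the fingers close. It gives the time, the measured TCP pose, the force and the opening at its end, in the units of the state.
- get_state(): the state, without advancing time (a new reading comes with each control period).
- vision.get_image(name): name is "scene" or "top" or "wrist"; returns the picture (384x512x3 uint8, red, green, blue); there is no depth.
- vision.camera_info(name): a dict with "fov_y" (degrees; the focal length in pixels is half the picture's height over the tangent of half this angle, whatever the lens; pixels are square), "cx", "cy" (the principal point, pixels), "extrinsics" (4x4, takes a point from camera to world coordinates). Camera axes: x right, y up, looking along -z (the intrinsics and any distortion apply to the point x, -y, -z); pixel columns grow to the right and rows downward; lengths in mm; the calibration is good to about 2 mm. A picture is of the moment at which its call begins: read the wrist's pose just before it. camera_info takes no time and is no camera call; for the wrist camera it gives the pose at the moment of the call.
- job.close_job(): hands the job in, once; it reports no verdict.
The state is a dict: "time_s": time; "qpos": joint angles; "joint_vel": joint speeds; "tau": joint torques, N m; "tool_pos": TCP position; "orientation": TCP orientation; "ft_force": force on the tool from outside, world axes, zero at the start; "wrist_torque": the same for the moment, N m; "width": finger opening in mm.
Only numpy, scipy, OpenCV 4.12 (cv2) and the standard library are available. Lean on these libraries where they do the work, as an engineer would, in place of code of your own. Each camera call takes 0.05 s, during which the arm holds its last target.

## Working session

There is one attempt and no reset: what is moved stays moved. The work goes in short steps, Python scripts to look and compute and a tool call to move; the robot and the scene stay as the last step left them, time stands still between calls to the robot, and variables do not carry over. Pictures are saved under pics/ and viewed, and the job is handed in when it is done.

Besides the shell and the picture viewer there is one more tool, called as name(argument=value, ...), one argument or row to a line, values as JSON. step_arm: Moves the arm, as the interface text tells. Its arguments: {"type":"object","properties":{"targets":{"type":"array","items":{"type":"array","items":{"type":"number"}}},"newtons":{"type":"number"}},"required":["targets"]}

```bash
mkdir -p pics; ls
python3 - <<'E'
from cell import get_state, vision, job, bot
import cv2,numpy as np
np.set_printoptions(precision=4,suppress=True)
print(get_state()); print(bot.hold_point_z)
for n in("scene","top","wrist"):
    print(n,vision.camera_info(n))
    cv2.imwrite(f"pics/{n}0.png",vision.get_image(n)[:,:,::-1])
E
```

```text
pics
{'time_s': 0.0, 'qpos': array([ 1.1248,  0.4119, -0.0127,  1.597 ,  0.0056,  1.1343, -0.0822]), 'joint_vel': array([ 0.0004,  0.0009, -0.001 , -0.0011, -0.0001, -0.0002, -0.0006]), 'tau': array([  0.0011, -58.7953,   0.6425, -29.1078,  -0.0537,   0.0183,
         0.0001]), 'tool_pos': array([ 230.3444, -580.4588,  221.799 ]), 'orientation': array([ 2.015 ,  0.387 , -2.0158]), 'ft_force': array([-0.2062, -0.0126,  0.132 ]), 'wrist_torque': array([ 0.0397, -0.0221, -0.0148]), 'width': 87.59183356220164}
18.700000000000003
scene {'fov_y': 47.17959397496499, 'cx': 248.8734529370743, 'cy': 193.06043452407891, 'extrinsics': array([[   0.6906,   -0.4696,    0.55  , 1205.1151],
       [   0.7232,    0.454 ,   -0.5204, -560.2273],
       [  -0.0054,    0.7572,    0.6531,  851.2309],
       [   0.    ,    0.    ,    0.    ,    1.    ]])}
top {'fov_y': 46.5309190064162, 'cx': 252.27887766096035, 'cy': 181.94828250081372, 'extrinsics': array([[   0.0215,    0.9962,   -0.0842,  437.4619],
       [  -0.9998,    0.0215,   -0.0014,   90.7493],
       [   0.0004,    0.0843,    0.9964, 1369.3598],
       [   0.    ,    0.    ,    0.    ,    1.    ]])}
wrist {'fov_y': 60.91113895723518, 'cx': 249.4514954381795, 'cy': 190.6537228142424, 'extrinsics': array([[   0.369 ,    0.8929,    0.2579,  301.3639],
       [  -0.9294,    0.3547,    0.1017, -552.0305],
       [  -0.0006,   -0.2772,    0.9608,  383.9149],
       [   0.    ,    0.    ,    0.    ,    1.    ]])}
```

View pics/scene0.png

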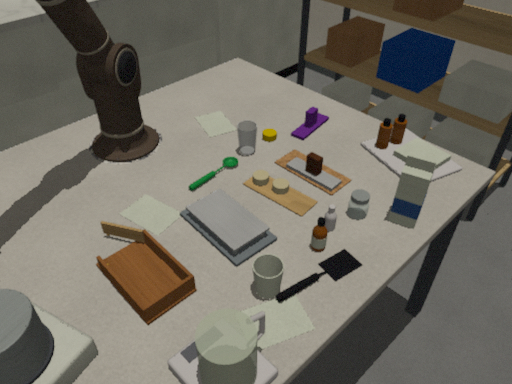

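View pics/top0.png

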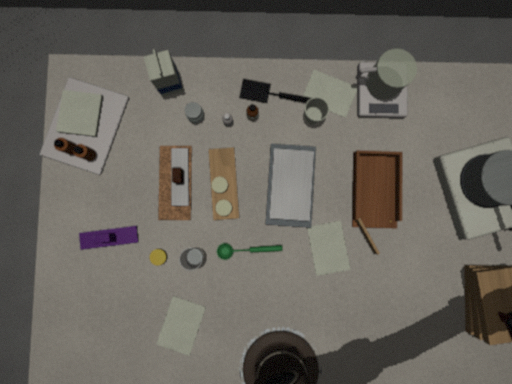

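View pics/wrist0.png

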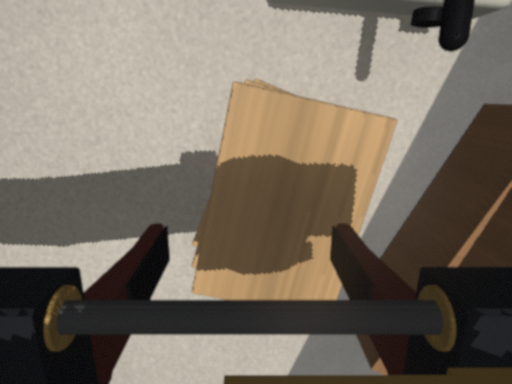

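```bash
cat > h.py <<'E'
from cell import get_state, vision, job, bot
import cv2,numpy as np
from scipy.spatial.transform import Rotation as R
np.set_printoptions(precision=3,suppress=True)
def cam(n):
    i=vision.camera_info(n); f=192/np.tan(np.radians(i["fov_y"]/2)); return f,i["cx"],i["cy"],np.array(i["extrinsics"])
def px2w(c,uv,z):
    f,cx,cy,E=c; uv=np.atleast_2d(np.asarray(uv,float))
    d=np.stack([(uv[:,0]-cx)/f,-(uv[:,1]-cy)/f,-np.ones(len(uv))],1)@E[:3,:3].T
    o=E[:3,3]; return o+d*((z-o[2])/d[:,2])[:,None]
def w2px(c,P):
    f,cx,cy,E=c; p=(np.atleast_2d(P)-E[:3,3])@E[:3,:3]
    return np.stack([cx+f*p[:,0]/-p[:,2],cy-f*p[:,1]/-p[:,2]],1)
def grab(n,name=None,crop=None,s=1):
    c=cam(n); im=vision.get_image(n)[:,:,::-1].copy()
    if name:
        o=im if crop is None else im[crop[1]:crop[3],crop[0]:crop[2]]
        cv2.imwrite(f"pics/{name}.png",cv2.resize(o,None,fx=s,fy=s,interpolation=cv2.INTER_CUBIC))
    return c,im
def pose():
    s=get_state(); M=R.from_rotvec(s["orientation"]).as_matrix()
    return s["tool_pos"],M,s
def report():
    p,M,s=pose(); print("t",round(s["time_s"],2),"tcp",p,"hold",p-M[:,0]*bot.hold_point_z,"F",s["ft_force"],"w",s["width"])
    print("toolx",M[:,0],"y",M[:,1],"z",M[:,2],"yaw y",np.degrees(np.arctan2(M[1,1],M[0,1])))
def delta(w): # world displacement -> tool axes, m
    p,M,s=pose(); return M.T@(np.array(w))/1000
E
python3 - <<'E'
from h import *
report()
c=cam("top"); im=cv2.imread("pics/top0.png")
o=im[135:265,130:420]; cv2.imwrite("pics/topc.png",cv2.resize(o,None,fx=2.7,fy=2.7,interpolation=cv2.INTER_CUBIC))
o=im[60:270,60:260]; cv2.imwrite("pics/topd.png",cv2.resize(o,None,fx=2.8,fy=2.8,interpolation=cv2.INTER_CUBIC))
E
```

```text
t 0.15 tcp [ 230.388 -580.585  222.025] hold [ 230.397 -580.606  240.725] F [-0.445  0.472  0.506] w 87.90249429628746
toolx [-0.001  0.001 -1.   ] y [ 0.369 -0.929 -0.001] z [-0.929 -0.369  0.   ] yaw y -68.3495724344023
```

View pics/topc.png

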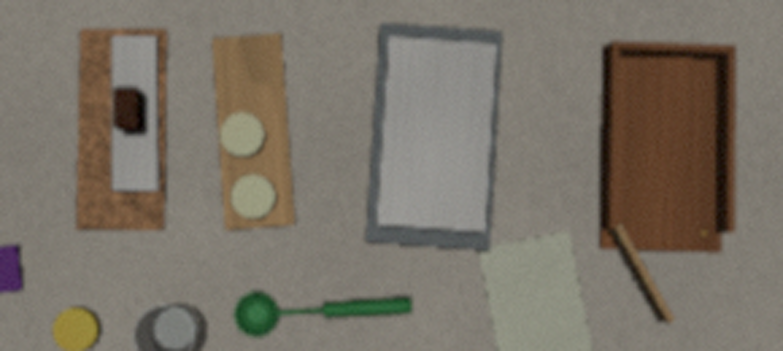

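View pics/topd.png

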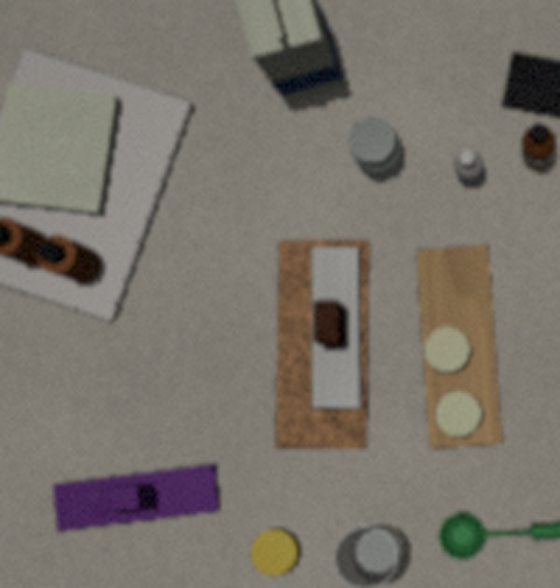

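Candidates: the tamper is the aluminium foot with dark handle at top px (178,177), not the purple look-alike (110,237). The cakes are the pale discs at (220,185) and (223,208), not the yellow disc (159,257). So two cakes are present. The close crops confirm both choices. Next I measure.

```bash
cat > meas.py <<'E'
from h import *
def comps(m,amin):
    cs,_=cv2.findContours(m.astype(np.uint8),cv2.RETR_EXTERNAL,cv2.CHAIN_APPROX_NONE)
    return [k for k in cs if cv2.contourArea(k)>amin]
E
python3 - <<'E'
from meas import *
c=cam("top"); im=cv2.imread("pics/top0.png"); S=4
b=cv2.resize(im,None,fx=S,fy=S,interpolation=cv2.INTER_CUBIC)
hsv=cv2.cvtColor(b,cv2.COLOR_BGR2HSV)
for n,(x,y) in dict(cake=(220,185),foot=(181,200),handle=(176,175),bed=(290,185),base=(270,185),board=(222,160),mat=(166,190),box=(375,190),gate=(367,235),table=(330,150)).items(): print(n,hsv[y*S,x*S],im[y,x])
E
```

```text
cake [ 29  45 154] [126 153 153]
foot [ 24   9 147] [141 147 147]
handle [ 10 162  52] [18 30 51]
bed [ 30   7 146] [143 147 147]
base [100  18  85] [87 88 84]
board [ 17 109 115] [ 64  91 114]
mat [ 14 119 114] [ 64  88 118]
box [ 12 141  96] [40 64 96]
gate [ 16 111 101] [ 60  85 106]
table [ 23  24 129] [115 125 128]
```

Run:
```python
from meas import *
c=cam("top"); im=cv2.imread("pics/top0.png"); S=4
b=cv2.resize(im,None,fx=S,fy=S,interpolation=cv2.INTER_CUBIC)
hsv=cv2.cvtColor(b,cv2.COLOR_BGR2HSV).astype(int); H,Sa,V=hsv[...,0],hsv[...,1],hsv[...,2]
def roi(m,x0,y0,x1,y1):
    o=np.zeros_like(m); o[y0*S:y1*S,x0*S:x1*S]=m[y0*S:y1*S,x0*S:x1*S]; return o
def up(p): return (np.asarray(p,float)+.5)/S-.5
def big(m): return max(comps(m,50),key=cv2.contourArea)
def rect(name,m,z):
    k=big(m); r=cv2.minAreaRect(k); bx=px2w(c,up(cv2.boxPoints(r)),z)
    ce=px2w(c,up([r[0]]),z)[0]; e1=bx[1]-bx[0]; e2=bx[2]-bx[1]
    l=e1 if np.hypot(*e1[:2])>np.hypot(*e2[:2]) else e2
    print(name,ce,"sizes",np.linalg.norm(e1),np.linalg.norm(e2),"long ang",np.degrees(np.arctan2(l[1],l[0])))
ck=roi((Sa>33)&(V>135)&(H>20),207,145,242,222)
for k in comps(ck,300):
    (u,v),r=cv2.minEnclosingCircle(k); M=cv2.moments(k); g=px2w(c,up([[M['m10']/M['m00'],M['m01']/M['m00']]]),30)
    print("cake",g,"d",2*np.sqrt(cv2.contourArea(k)/np.pi)/S*1339/446.6, up([u,v]))
rect("foot",roi((Sa<18)&(V>125),168,145,193,215),18)
rect("handle",roi((V<75),168,160,188,190),78)
rect("bed",roi((Sa<14)&(V>125),264,142,318,228),40)
rect("base",roi((H>60)|(Sa<14),262,138,320,232),20)
rect("board",roi((Sa>70)|ck,205,145,245,223),6)
rect("mat",roi((Sa>70),155,140,195,225),6)
rect("mat+foot",roi((Sa>60)|((Sa<16)&(V>135)),155,140,193,225),6)
rect("box",roi(Sa>60,348,145,408,226),53)
rect("gate",roi((Sa>70),357,229,385,262),55)
```

```text
cake [[473.166 178.891  30.   ]] d 46.71350354872192 [222.924 207.228]
cake [[542.404 192.894  30.   ]] d 46.275013860457214 [218.761 184.034]
foot [563.939 314.182  18.   ] sizes 172.5754535110851 48.13347843098623 long ang 2.10475158991782
handle [560.037 309.409  78.   ] sizes 34.18923170171743 48.89950474104085 long ang -178.0249236214358
bed [545.502 -24.009  40.   ] sizes 208.63309697402812 120.5638578574704 long ang -2.7258332759937547
base [544.285 -23.245  20.   ] sizes 249.78620799635837 142.00281530038245 long ang -2.6207726773257214
board [546.462 181.309   6.   ] sizes 80.04611742719256 219.02574181027413 long ang -174.57080115856746
mat [546.24  330.439   6.   ] sizes 228.76160876203255 100.82204595193 long ang 1.507528574558763
mat+foot [546.269 330.243   6.   ] sizes 230.36117365373246 101.59765952762389 long ang 1.430127289551212
box [ 538.827 -277.127   53.   ] sizes 224.10591645293823 149.32170479228915 long ang -0.768214014831561
gate [ 383.272 -254.225   55.   ] sizes 15.072324287628383 87.14292404722823 long ang -150.21656108632732
```

step_arm(
  targets=[
    [0,-0.018,-0.016,0,0.0878],
    [0,-0.036,-0.032,0,0.0878],
    [0,-0.036,-0.032,0,0.0878],
    [0,-0.036,-0.032,0,0.0878],
    [0,-0.036,-0.032,0,0.0878],
    [0,-0.036,-0.032,0,0.0878],
    [0,-0.036,-0.032,0,0.0878],
    [0,-0.036,-0.032,0,0.0878],
    [0,-0.036,-0.032,0,0.0878],
    [0,-0.036,-0.032,0,0.0878],
    [0,-0.036,-0.032,0,0.0878],
    [0,-0.036,-0.032,0,0.0878],
    [0,-0.036,-0.032,0,0.0878],
    [0,-0.036,-0.032,0,0.0878],
    [0,-0.036,-0.032,0,0.0878],
    [0,-0.036,-0.032,0,0.0878],
    [0,-0.036,-0.032,0,0.0878],
    [0,-0.018,-0.013,0,0.0878],
    [0,0,0,0,0.0878],
  ],
)

```text
time_s: 2.05
tool_pos: [507.3, 191.6, 222.2]
orientation: [2.012, 0.393, -2.013]
ft_force: [-0.1, -0.0, -0.7]
width: 87.6
```

step_arm(
  targets=[
    [0,0,0,0.1,0.0878],
    [0,0,0,0.14,0.0878],
    [0,0,0,0.14,0.0878],
    [0,0,0,0.06,0.0878],
    [0,0,0,0,0.0878],
    [0,0,0,0,0.0878],
    [0,0,0,0,0.0878],
  ],
)

```text
time_s: 2.75
tool_pos: [507.6, 186.9, 222.6]
orientation: [-2.19, 0.067, 2.191]
ft_force: [-0.2, 0.9, -0.3]
width: 87.9
```

Run:
```python
from h import *
report()
grab("wrist","w1")
```

```text
t 2.75 tcp [507.582 186.92  222.612] hold [507.584 186.925 241.312] F [-0.212  0.874 -0.341] w 87.94170371297135
toolx [-0. -0. -1.] y [-0.061 -0.998  0.   ] z [-0.998  0.061  0.   ] yaw y -93.50796811798762
```

View pics/w1.png

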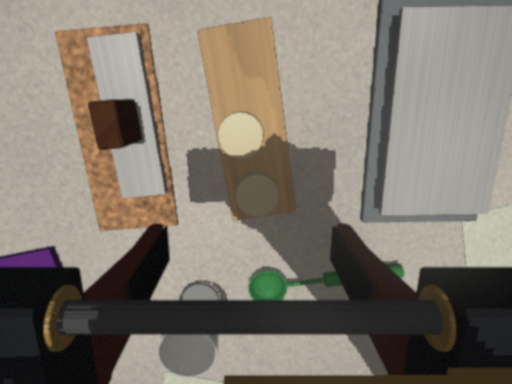

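Run:
```python
from meas import *
c=cam("wrist"); im=cv2.imread("pics/w1.png")
hsv=cv2.cvtColor(im,cv2.COLOR_BGR2HSV).astype(int); H,Sa,V=hsv[...,0],hsv[...,1],hsv[...,2]
for u,v in [(240,134),(257,196),(100,50),(108,120),(130,125),(230,60),(60,60),(280,230)]: print(u,v,hsv[v,u])
m=np.zeros(im.shape[:2],bool); m[100:230,205:290]=True
a=m&(H>22)&(Sa>30)&(Sa<110)&(V>60)
for k in comps(a,300):
    M=cv2.moments(k); u,v=M['m10']/M['m00'],M['m01']/M['m00']; (cu,cv),r=cv2.minEnclosingCircle(k)
    print("cake",u,v,cu,cv,r,px2w(c,[[u,v],[cu,cv]],30))
f=np.zeros_like(m); f[20:215,80:175]=True
f&=(Sa<22)&(V>100)
k=max(comps(f,300),key=cv2.contourArea); r=cv2.minAreaRect(k); b=px2w(c,cv2.boxPoints(r),18); print("foot",b,b.mean(0))
l=max([b[1]-b[0],b[2]-b[1]],key=np.linalg.norm); print(np.degrees(np.arctan2(l[1],l[0])))
print("bed corners",px2w(c,[[383,214],[488,214],[402,8],[510,8]],40))
print("mat",px2w(c,[[56,33],[148,25],[178,222],[101,230]],6), "handle top",px2w(c,[[89,101],[127,99],[139,146],[104,149],[123,99]],78))
```

```text
240 134 [ 24  59 211]
257 196 [23 64 95]
100 50 [ 20  12 184]
108 120 [ 10 152  74]
130 125 [  5 122  25]
230 60 [ 17 106 178]
60 60 [ 16  41 173]
280 230 [18 29 89]
cake 239.34489633173843 126.79246411483254 239.9609375 133.265625 21.291093826293945 [[553.375 195.503  30.   ]
 [546.491 195.32   30.   ]]
foot [[651.682 345.709  18.   ]
 [656.826 294.964  18.   ]
 [482.223 287.615  18.   ]
 [474.984 345.676  18.   ]] [566.429 318.491  18.   ]
-177.5896911709629
bed corners [[448.201  41.032  40.   ]
 [440.953 -76.595  40.   ]
 [655.259  33.813  40.   ]
 [649.011 -68.229  40.   ]]
mat [[660.843 383.306   6.   ]
 [662.524 284.947   6.   ]
 [439.876 280.452   6.   ]
 [435.154 377.79    6.   ]] handle top [[588.783 328.065  78.   ]
 [588.405 293.447  78.   ]
 [545.526 289.204  78.   ]
 [544.741 322.556  78.   ]
 [588.626 297.055  78.   ]]
```

Run:
```python
import cv2
im=cv2.imread("pics/w1.png"); cv2.imwrite("pics/w1c.png",cv2.resize(im[15:240,40:180],None,fx=2.6,fy=2.6,interpolation=cv2.INTER_CUBIC))
```

```text
(no output)
```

View pics/w1c.png

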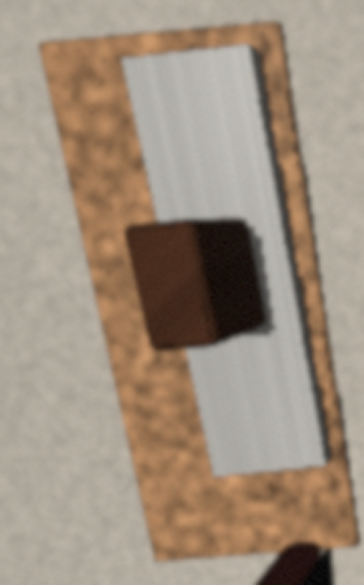

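Run:
```python
from meas import *
c=cam("wrist"); im=cv2.imread("pics/w1.png")
hsv=cv2.cvtColor(im,cv2.COLOR_BGR2HSV).astype(int); H,Sa,V=hsv[...,0],hsv[...,1],hsv[...,2]
m=np.zeros(im.shape[:2],bool); m[165:222,225:290]=True
a=m&(H>=20)&(Sa>45)&(Sa<90)&(V>70)
k=max(comps(a,100),key=cv2.contourArea); (cu,cv_),r=cv2.minEnclosingCircle(k); print(cu,cv_,r,px2w(c,[cu,cv_],30), px2w(c,[257,196],30))
t=cam("top"); s=cam("scene"); print("tcp in top",w2px(t,pose()[0]),"scene",w2px(s,pose()[0]))
grab("scene","s1",(180,40,420,220),3.3)
grab("top","t1",(150,130,330,270),4)
```

```text
257.7945251464844 193.38356018066406 23.121524810791016 [[477.942 179.829  30.   ]] [[474.902 180.897  30.   ]]
tcp in top [[215.238 191.541]] scene [[271.937 122.148]]
```

View pics/s1.png

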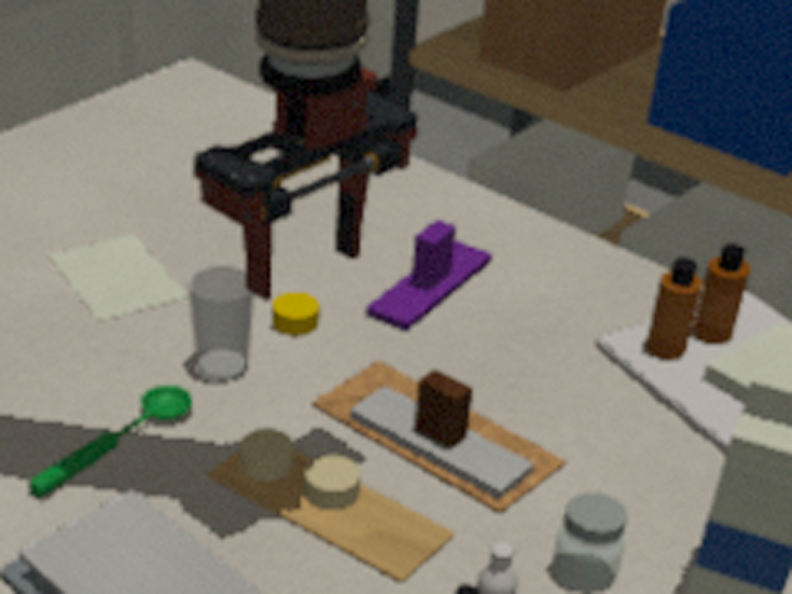

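Run:
```python
from meas import *
s=cam("scene"); k=3.3
f=lambda u,v:[(u+.5)/k-.5+180,(v+.5)/k-.5+40]
print("cakes",px2w(s,[f(332,470),f(266,444)],30))
print("handle top corners",px2w(s,[f(420,376),f(447,371),f(470,384),f(444,390)],78))
print("foot corners", px2w(s,[f(352,411),f(498,490),f(531,468)],18))
print(w2px(s,[[544,194,30],[475,180,30]])*1)
```

```text
cakes [[541.937 194.756  30.   ]
 [474.493 178.8    30.   ]]
handle top corners [[543.896 306.463  78.   ]
 [555.941 330.103  78.   ]
 [583.349 329.43   78.   ]
 [572.931 305.541  78.   ]]
foot corners [[484.812 283.979  18.   ]
 [654.084 291.376  18.   ]
 [655.497 337.277  18.   ]]
[[280.593 182.509]
 [260.659 174.1  ]]
```

step_arm(
  targets=[
    [0.02,-0.005,-0.017,0,0.0878],
    [0.04,-0.0045,-0.0173,0,0.0878],
    [0.04,0,0,0,0.0878],
    [0.04,0,0,0,0.0878],
    [0.03,0,0,0,0.0878],
    [0.02,0,0,0,0.0878],
    [0.015,0,0,0,0.0878],
    [0,0,0,0,0.0878],
    [0,0,0,0,0.0878],
    [0,0,0,0,0.0878],
  ],
)

```text
time_s: 3.9
tool_pos: [543.4, 195.2, 18.9]
orientation: [-2.192, 0.067, 2.187]
ft_force: [-0.4, -0.4, 0.2]
width: 87.7
```

Run:
```python
from h import *
report()
grab("wrist","w2");grab("scene","s2",(200,80,360,240),3.7)
```

```text
t 3.9 tcp [543.379 195.242  18.943] hold [543.341 195.228  37.643] F [-0.364 -0.381  0.213] w 87.71223851575228
toolx [ 0.002  0.001 -1.   ] y [-0.062 -0.998 -0.001] z [-0.998  0.062 -0.002] yaw y -93.5647251227085
```

View pics/w2.png

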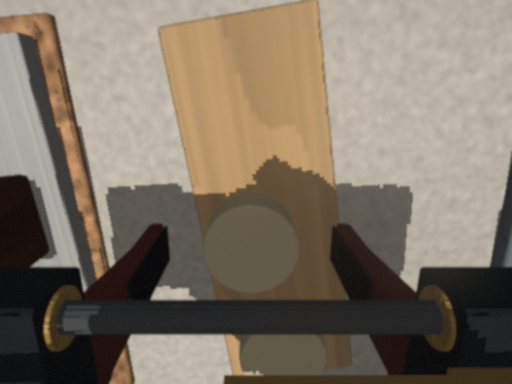

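View pics/s2.png

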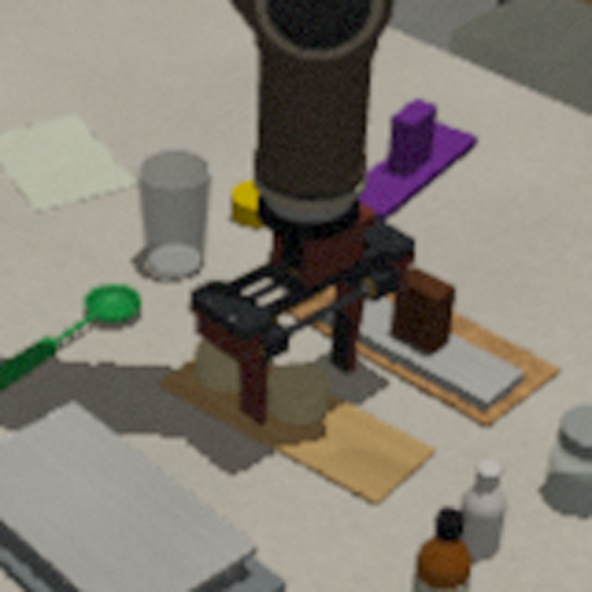

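Run:
```python
from h import *
c=cam("wrist"); print(px2w(c,[251,248],30), w2px(c,[pose()[0], pose()[0]+[0,0,11]]))
```

```text
[[545.768 194.694  30.   ]] [[250.449 243.146]
 [250.507 252.427]]
```

step_arm(
  targets=[
    [0.009,0,0,0,0.0878],
    [0,0,0,0,0.07],
    [0,0,0,0,0.06],
    [0,0,0,0,0.04],
    [0,0,0,0,0.04],
    [0,0,0,0,0.04],
    [0,0,0,0,0.04],
    [0,0,0,0,0.04],
    [-0.01,0,0,0,0.04],
    [-0.03,0,0,0,0.04],
    [-0.04,0,0,0,0.04],
    [-0.02,0,0,0,0.04],
    [0,0,0,0,0.04],
  ],
  newtons=10,
)

```text
time_s: 5.3
tool_pos: [544.4, 195.8, 112.6]
orientation: [-2.195, 0.066, 2.182]
ft_force: [-0.4, 0.6, -0.5]
width: 49.6
```

Run:
```python
from h import *
report()
grab("wrist","w3");grab("top","t3",(150,130,330,270),4)
```

```text
t 5.3 tcp [544.388 195.792 112.595] hold [544.279 195.755 131.295] F [-0.402  0.618 -0.453] w 49.55874899623572
toolx [ 0.006  0.002 -1.   ] y [-0.062 -0.998 -0.002] z [-0.998  0.062 -0.006] yaw y -93.56680957334156
```

View pics/w3.png

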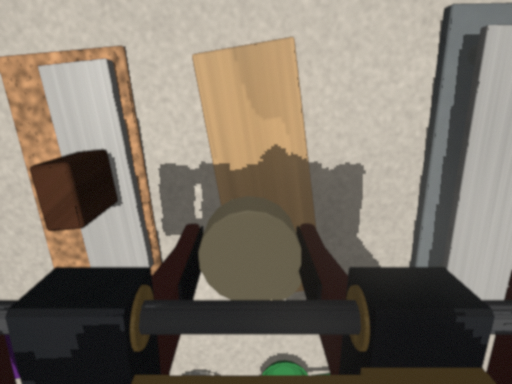

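step_arm(
  targets=[
    [0,0.018,-0.003,0,0.04],
    [0,0.035,-0.007,0,0.04],
    [0,0.037,-0.0075,0,0.04],
    [0,0.037,-0.0075,0,0.04],
    [0,0.037,-0.0075,0,0.04],
    [0,0.035,-0.0075,0,0.04],
    [0,0.02,-0.004,0,0.04],
    [0,0,0,-0.015,0.04],
    [0.02,0,0,0,0.04],
    [0.02,0,0,0,0.04],
    [0,0,0,0,0.04],
    [0,0,0,0,0.04],
  ],
)

```text
time_s: 6.6
tool_pos: [572.1, -25.2, 68.1]
orientation: [-2.196, 0.049, 2.2]
ft_force: [0.7, 0.0, 0.0]
width: 49.8
```

Run:
```python
from h import *
report()
p,M,s=pose(); print(delta([574.5-p[0],-25.4-p[1],44.5-p[2]]))
grab("wrist","w4");
```

```text
t 6.6 tcp [572.069 -25.166  68.11 ] hold [572.105 -25.179  86.81 ] F [0.678 0.045 0.026] w 49.80799393121712
toolx [-0.002  0.001 -1.   ] y [-0.045 -0.999 -0.001] z [-0.999  0.045  0.002] yaw y -92.60033738684358
[ 0.024  0.    -0.002]
```

View pics/w4.png

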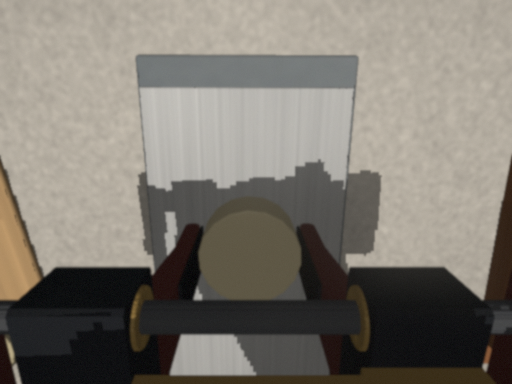

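step_arm(
  targets=[
    [0.015,0,-0.0025,0,0.04],
    [0.0085,0,0,0,0.04],
    [0,0,0,0,0.04],
    [0,0,0,0,0.04],
    [0,0,0,0,0.054],
    [0,0,0,0,0.062],
    [0,0,0,0,0.062],
    [0,0,0,0,0.062],
    [-0.02,0,0,0,0.07],
    [-0.04,0,0,0,0.0878],
    [-0.05,0,0,0,0.0878],
    [0,0,0,0,0.0878],
  ],
)

```text
time_s: 7.85
tool_pos: [579.1, -26.1, 161.8]
orientation: [-2.209, 0.052, 2.186]
ft_force: [1.1, 0.2, -0.1]
width: 87.2
```

Run:
```python
from h import *
report()
p,M,s=pose(); print(delta([474-p[0],179.3-p[1],0]))
grab("wrist","w5"); grab("top","t5",(150,130,330,270),4)
```

```text
t 7.85 tcp [579.083 -26.107 161.765] hold [578.885 -26.101 180.464] F [ 1.051  0.185 -0.073] w 87.23963892011179
toolx [ 0.011 -0.    -1.   ] y [-0.047 -0.999 -0.   ] z [-0.999  0.047 -0.011] yaw y -92.70411727752246
[-0.001 -0.2    0.115]
```

View pics/t5.png

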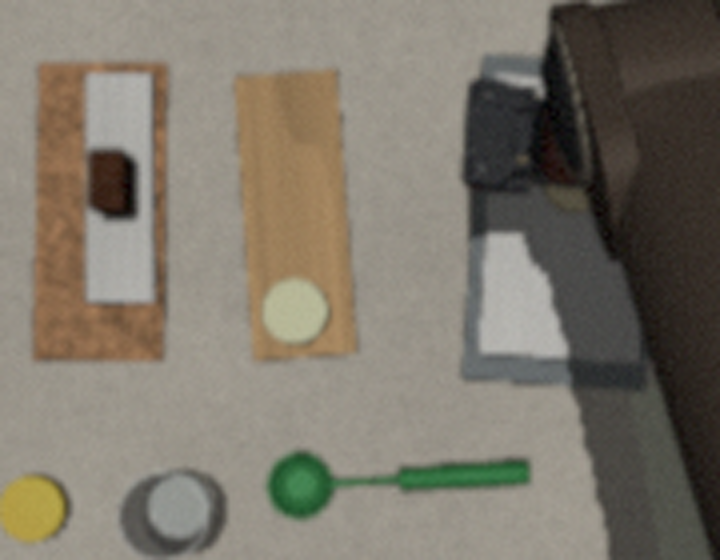

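step_arm(
  targets=[
    [0,-0.02,0.011,0,0.0878],
    [0,-0.04,0.023,0,0.0878],
    [0,-0.04,0.023,0,0.0878],
    [0,-0.04,0.023,0,0.0878],
    [0,-0.04,0.023,0,0.0878],
    [0,-0.02,0.012,0,0.0878],
    [0.02,0,0,0,0.0878],
    [0.04,0,0,0,0.0878],
    [0.03,0,0,0,0.0878],
    [0.02,0,0,0,0.0878],
    [0.01,0,0,0,0.0878],
    [0,0,0,0,0.0878],
    [0,0,0,0,0.0878],
    [0,0,0,0,0.0878],
  ],
)

```text
time_s: 9.35
tool_pos: [470.5, 178.9, 36.1]
orientation: [-2.199, 0.051, 2.196]
ft_force: [-0.6, 0.1, 0.4]
width: 87.6
```

Run:
```python
from h import *
report()
p,M,s=pose(); print(delta([474-p[0],179.3-p[1],10-p[2]]))
grab("wrist","w6"); print(px2w(cam("wrist"),[251,248],30))
```

```text
t 9.35 tcp [470.467 178.865  36.059] hold [470.439 178.855  54.759] F [-0.59   0.078  0.36 ] w 87.5622822137034
toolx [ 0.002  0.001 -1.   ] y [-0.047 -0.999 -0.001] z [-0.999  0.047 -0.001] yaw y -92.71085659956496
[ 0.026 -0.001 -0.003]
[[464.649 178.765  30.   ]]
```

View pics/w6.png

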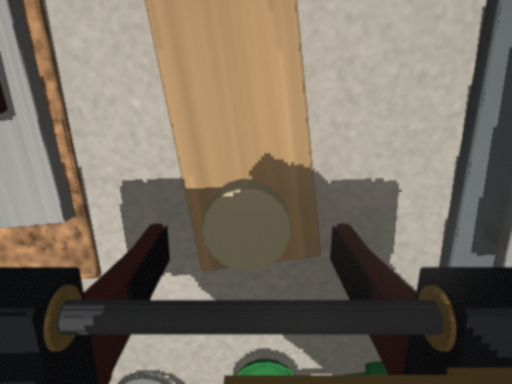

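step_arm(
  targets=[
    [0.016,-0.001,-0.0035,0,0.0878],
    [0.01,0,0,0,0.0878],
    [0,0,0,0,0.07],
    [0,0,0,0,0.06],
    [0,0,0,0,0.04],
    [0,0,0,0,0.04],
    [0,0,0,0,0.04],
    [0,0,0,0,0.04],
    [0,0,0,0,0.04],
  ],
  newtons=10,
)

```text
time_s: 10.3
tool_pos: [473.6, 179.5, 9.5]
orientation: [-2.198, 0.052, 2.197]
ft_force: [-1.1, -0.2, 4.4]
width: 49.7
```

step_arm(
  targets=[
    [-0.01,0,0,0,0.04],
    [-0.03,0,0,0,0.04],
    [-0.04,0,0,0,0.04],
    [-0.03,0,0,0,0.04],
    [0,0,0,0,0.04],
    [0,0,0,0,0.04],
    [0,0,0,0,0.04],
  ],
  newtons=10,
)

```text
time_s: 11.0
tool_pos: [472.6, 178.9, 118.3]
orientation: [-2.196, 0.053, 2.199]
ft_force: [0.1, 0.1, -0.7]
width: 50.1
```

Run:
```python
from h import *
report()
p,M,s=pose(); print(delta([516.5-p[0],-22.6-p[1],0]))
grab("wrist","w7"); grab("top","t7",(150,130,330,270),4)
```

```text
t 11.0 tcp [472.641 178.874 118.275] hold [472.669 178.889 136.975] F [ 0.065  0.129 -0.748] w 50.09929045237278
toolx [-0.002 -0.001 -1.   ] y [-0.047 -0.999  0.001] z [-0.999  0.047  0.001] yaw y -92.71379996160769
[ 0.     0.199 -0.053]
```

View pics/w7.png

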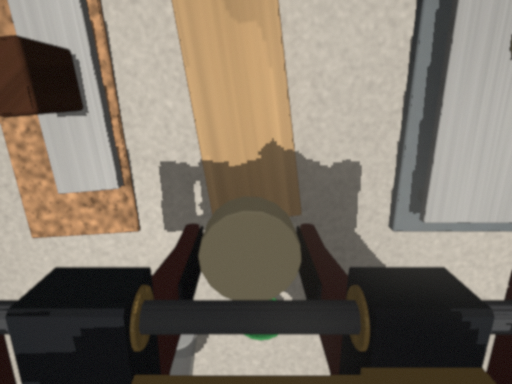

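View pics/t7.png

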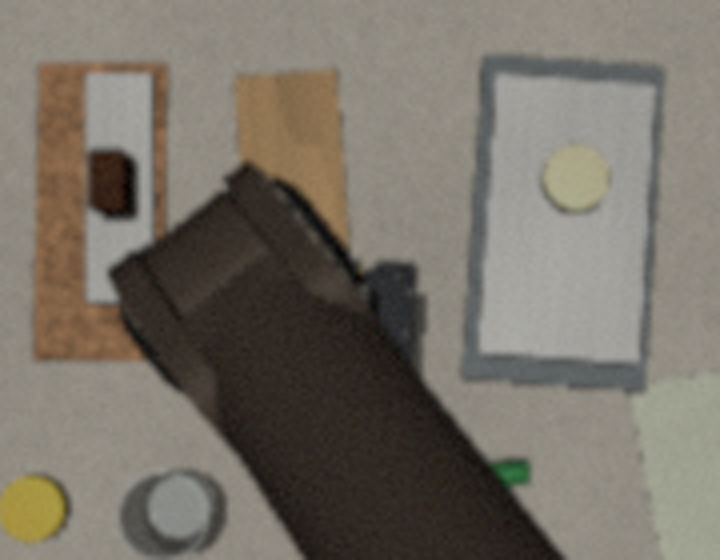

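```bash
cat > bedm.py <<'E'
from meas import *
def bedcakes(z=64):
    c,im=grab("top"); S=4
    b=cv2.resize(im,None,fx=S,fy=S,interpolation=cv2.INTER_CUBIC)
    hsv=cv2.cvtColor(b,cv2.COLOR_BGR2HSV).astype(int); H,Sa,V=hsv[...,0],hsv[...,1],hsv[...,2]
    m=np.zeros(H.shape,bool); m[140*S:230*S,262*S:320*S]=True
    u=np.array([np.cos(np.radians(-2.7)),np.sin(np.radians(-2.7))]); n=np.array([-u[1],u[0]])
    for k in comps(m&(Sa>25)&(V>100)&(H<40)&(H>18),800):
        (cu,cv_),r=cv2.minEnclosingCircle(k); M=cv2.moments(k)
        g=px2w(c,(np.array([[M['m10']/M['m00'],M['m01']/M['m00']]])+.5)/S-.5,z)[0]
        d=g[:2]-[545.5,-24]; print("cake",g,"area d",2*np.sqrt(cv2.contourArea(k)/np.pi)/S*2.93,"bed xy",d@u,d@n)
if __name__=="__main__": bedcakes()
E
python3 bedm.py
```

```text
cake [573.918 -28.149  64.   ] area d 50.479739404250374 bed xy 28.58227004065318 -2.8055668947615633
cake [606.836  55.797  64.   ] area d 25.083752296502542 bed xy 57.509074851682996 82.59752613635618
```

step_arm(
  targets=[
    [0,0.018,-0.004,0,0.04],
    [0,0.034,-0.01,0,0.04],
    [0,0.036,-0.01,0,0.04],
    [0,0.036,-0.01,0,0.04],
    [0,0.036,-0.01,0,0.04],
    [0,0.02,-0.005,0,0.04],
    [0,0.017,-0.004,0,0.04],
    [0,0,0,0,0.04],
    [0.02,0,0,0,0.04],
    [0.02,0,0,0,0.04],
    [0.01,0,0,0,0.04],
    [0,0,0,0,0.04],
    [0,0,0,0,0.04],
  ],
)

```text
time_s: 12.45
tool_pos: [517.1, -19.0, 69.3]
orientation: [-2.198, 0.05, 2.198]
ft_force: [-0.0, -0.2, -0.6]
width: 50.0
```

Run:
```python
from h import *
report()
p,M,s=pose(); print(delta([516.5-p[0],-20.6-p[1],44-p[2]]))
```

```text
t 12.45 tcp [517.056 -19.027  69.321] hold [517.061 -19.033  88.021] F [-0.032 -0.216 -0.648] w 49.991831926917904
toolx [-0.  0. -1.] y [-0.046 -0.999 -0.   ] z [-0.999  0.046  0.   ] yaw y -92.64538599166427
[0.025 0.002 0.   ]
```

step_arm(
  targets=[
    [0.015,0.0015,0,0,0.04],
    [0.01,0,0,0,0.04],
    [0,0,0,0,0.04],
    [0,0,0,0,0.04],
    [0,0,0,0,0.054],
    [0,0,0,0,0.062],
    [0,0,0,0,0.062],
    [0,0,0,0,0.062],
    [-0.02,0,0,0,0.07],
    [-0.04,0,0,0,0.0878],
    [-0.05,0,0,0,0.0878],
    [0,0,0,0,0.0878],
    [0,-0.03,0,0,0.0878],
    [0,-0.05,0,0,0.0878],
    [0,-0.05,0,0,0.0878],
    [0,-0.05,0,0,0.0878],
    [0,-0.05,0,0,0.0878],
    [0,-0.04,0,0,0.0878],
    [0,0,0,0,0.0878],
    [0,0,0,0,0.0878],
  ],
)

```text
time_s: 14.45
tool_pos: [529.0, 249.2, 153.3]
orientation: [-2.198, 0.05, 2.2]
ft_force: [-0.1, -0.1, -0.4]
width: 87.8
```

```bash
python3 bedm.py
python3 - <<'E'
from h import *
report()
grab("wrist","w8");grab("top","t8",(150,130,330,270),4)
E
```

```text
cake [515.519 -22.962  64.   ] area d 50.32386415712835 bed xy -29.996560428282592 -0.37545423772077563
cake [573.864 -28.111  64.   ] area d 50.21174252323625 bed xy 28.526021468573255 -2.770651243540758
cake [586.15   56.728  64.   ] area d 27.54368035856451 bed xy 36.80212093044437 82.55368066545259
t 14.5 tcp [529.423 247.577 153.398] hold [529.439 247.599 172.098] F [ 0.129 -0.912  0.508] w 87.93070299724974
toolx [-0.001 -0.001 -1.   ] y [-0.047 -0.999  0.001] z [-0.999  0.047  0.001] yaw y -92.694481409427
```

View pics/w8.png

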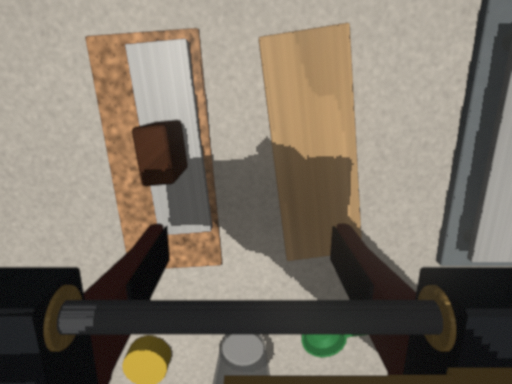

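View pics/t8.png

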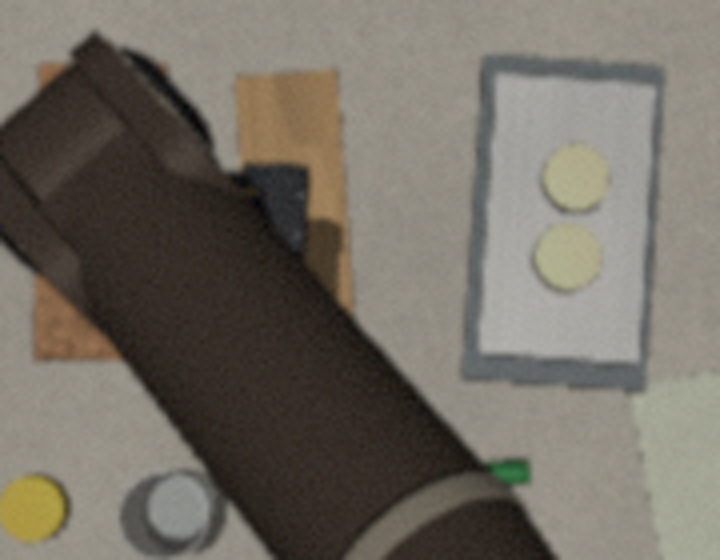

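Run:
```python
import cv2
im=cv2.imread("pics/w8.png"); cv2.imwrite("pics/w8c.png",cv2.resize(im[25:240,120:220],None,fx=2.7,fy=2.7,interpolation=cv2.INTER_CUBIC))
im=cv2.imread("pics/top0.png"); cv2.imwrite("pics/t0h.png",cv2.resize(im[140:215,150:200],None,fx=8,fy=8,interpolation=cv2.INTER_CUBIC))
```

```text
(no output)
```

View pics/w8c.png

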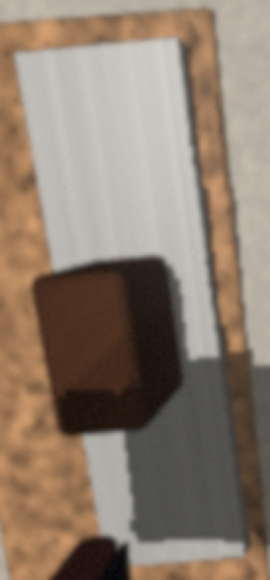

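View pics/t0h.png

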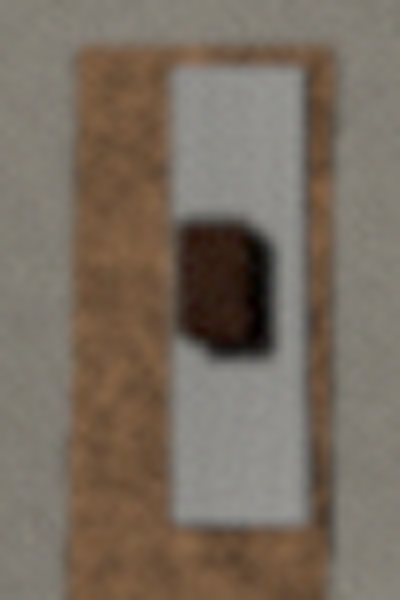

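Run:
```python
from h import *
t=cam("top");w=cam("wrist")
f8=lambda P:(np.array(P,float)+.5)/8-.5+[150,140]
g=lambda P:(np.array(P,float)+.5)/2.7-.5+[120,25]
a=px2w(t,f8([[172,68],[305,68],[308,524],[172,524]]),18); print("top foot",a,a.mean(0))
a=px2w(t,f8([[178,220],[250,220],[250,340],[180,340]]),78); print("top handle",a.mean(0))
a=px2w(w,g([[35,280],[122,268],[140,425],[62,432]]),78); print("wrist handle",a,a.mean(0))
a=px2w(w,g([[14,50],[180,40],[245,553],[103,567]]),18); print("wrist foot",a,a.mean(0))
```

```text
top foot [[650.27  343.026  18.   ]
 [651.367 292.23   18.   ]
 [477.404 285.23   18.   ]
 [476.298 336.614  18.   ]] [563.835 314.275  18.   ]
top handle [563.448 313.528  78.   ]
wrist handle [[588.316 327.887  78.   ]
 [590.295 304.418  78.   ]
 [547.291 304.608  78.   ]
 [546.363 326.566  78.   ]] [568.066 315.869  78.   ]
wrist foot [[654.21  345.255  18.   ]
 [654.528 293.451  18.   ]
 [482.633 287.434  18.   ]
 [479.727 339.712  18.   ]] [567.774 316.463  18.   ]
```

step_arm(
  targets=[
    [0,-0.02,-0.01,0,0.0878],
    [0,-0.03,-0.012,0,0.0878],
    [0,-0.019,-0.01,0,0.0878],
    [0,0,0,-0.0855,0.0878],
    [0.02,0,0,0,0.0878],
    [0.02,0,0,0,0.0878],
    [0,0,0,0,0.0878],
    [0,0,0,0,0.0878],
  ],
)

```text
time_s: 15.4
tool_pos: [565.3, 314.4, 114.3]
orientation: [2.202, 0.039, -2.203]
ft_force: [-0.1, 0.5, 0.5]
width: 87.7
```

Run:
```python
from h import *
report()
p,M,s=pose(); print(delta([564.5-p[0],315-p[1],32.3-p[2]]))
grab("wrist","w9")
```

```text
t 15.4 tcp [565.305 314.391 114.297] hold [565.313 314.405 132.997] F [-0.072  0.453  0.549] w 87.70588805324921
toolx [-0.    -0.001 -1.   ] y [ 0.037 -0.999  0.001] z [-0.999 -0.037  0.   ] yaw y -87.90503557618372
[ 0.082 -0.001  0.001]
```

View pics/w9.png

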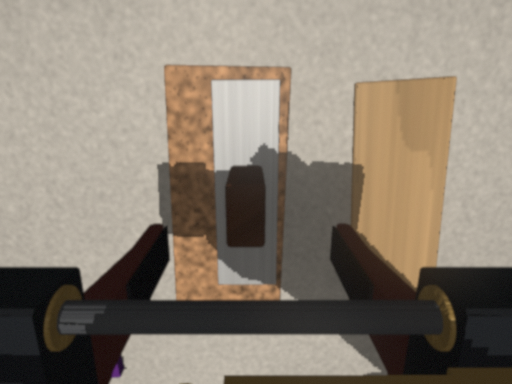

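step_arm(
  targets=[
    [0.03,0,0,0,0.0878],
    [0.03,0,0,0,0.0878],
    [0.015,0,0,0,0.0878],
    [0.007,0,0,0,0.0878],
    [0,0,0,0,0.0878],
    [0,0,0,0,0.06],
    [0,0,0,0,0.04],
    [0,0,0,0,0.03],
    [0,0,0,0,0.015],
    [0,0,0,0,0.015],
    [0,0,0,0,0.015],
    [0,0,0,0,0.015],
    [0,0,0,0,0.015],
  ],
  newtons=30,
)

```text
time_s: 16.75
tool_pos: [564.9, 315.9, 32.1]
orientation: [2.202, 0.042, -2.202]
ft_force: [0.7, 1.5, 0.1]
width: 27.6
```

Run:
```python
from h import *
report()
grab("wrist","w10")
```

```text
t 16.75 tcp [564.889 315.885  32.14 ] hold [564.888 315.881  50.84 ] F [0.747 1.484 0.052] w 27.60975837683312
toolx [ 0.  0. -1.] y [ 0.038 -0.999 -0.   ] z [-0.999 -0.038 -0.   ] yaw y -87.8050712290565
```

View pics/w10.png

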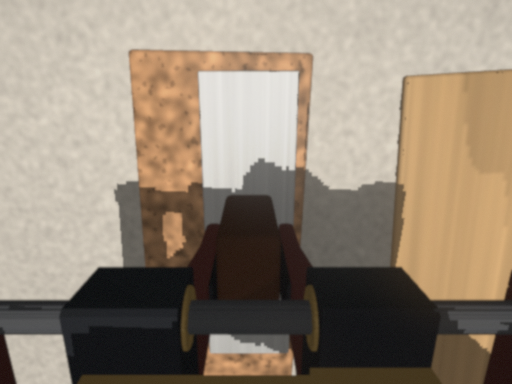

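step_arm(
  targets=[
    [0,0,0,0,0.015],
    [0,0,0,0,0.015],
    [-0.01,0,0,0,0.015],
    [-0.02,0,0,0,0.015],
    [-0.03,0,0,0,0.015],
    [-0.03,0,0,0,0.015],
    [-0.02,0,0,0,0.015],
    [0,0,0,0,0.015],
    [0,0,0,0,0.015],
    [0,0,0,0,0.015],
  ],
  newtons=30,
)

```text
time_s: 17.8
tool_pos: [564.1, 314.9, 140.6]
orientation: [2.199, 0.04, -2.204]
ft_force: [-0.1, -0.1, -3.8]
width: 26.0
```

Run:
```python
from h import *
report()
p,M,s=pose(); print(delta([545.5-p[0],-24.5-p[1],0]), s["wrist_torque"])
grab("wrist","w11");grab("top","t11",(150,130,330,270),4);grab("scene","s11",(180,80,380,280),3)
```

```text
t 17.8 tcp [564.139 314.901 140.552] hold [564.178 314.931 159.252] F [-0.064 -0.05  -3.768] w 25.999122290026687
toolx [-0.002 -0.002 -1.   ] y [ 0.038 -0.999  0.002] z [-0.999 -0.038  0.002] yaw y -87.81257045287066
[0.001 0.338 0.032] [ 0.042  0.051 -0.015]
```

View pics/w11.png

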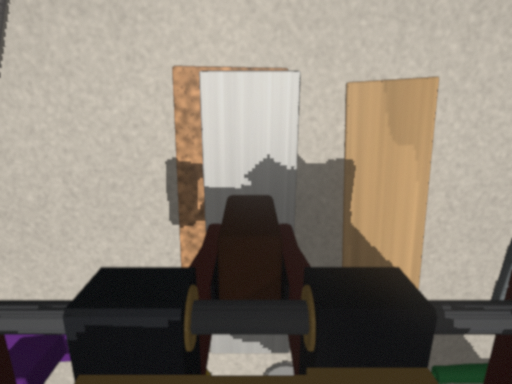

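View pics/s11.png

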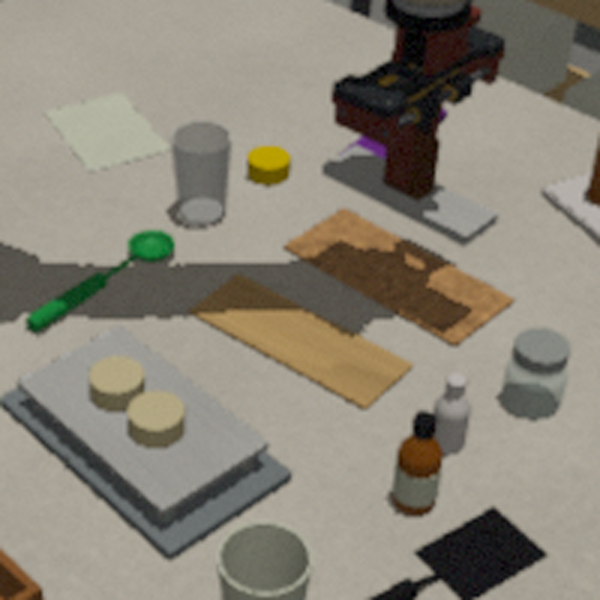

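View pics/t11.png

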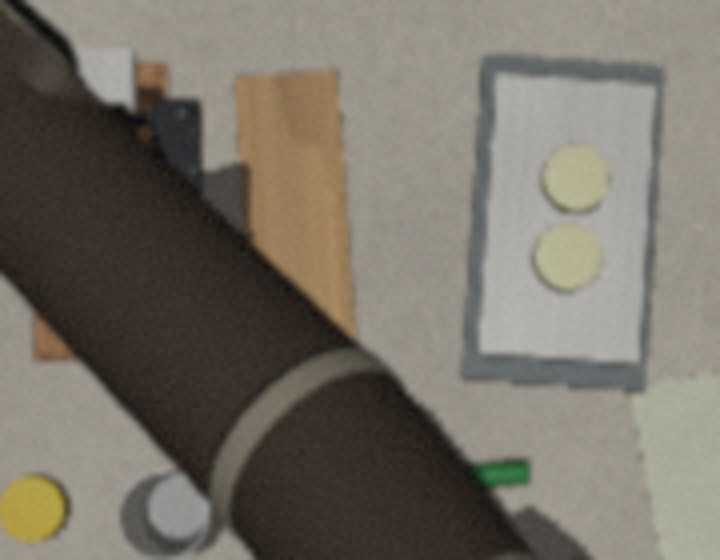

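step_arm(
  targets=[
    [0,0.015,0.002,0,0.015],
    [0,0.03,0.003,0,0.015],
    [0,0.035,0.003,0,0.015],
    [0,0.035,0.003,0,0.015],
    [0,0.035,0.004,0,0.015],
    [0,0.035,0.004,0,0.015],
    [0,0.035,0.003,0,0.015],
    [0,0.035,0.003,0,0.015],
    [0,0.035,0.003,0,0.015],
    [0,0.03,0.003,0,0.015],
    [0,0.02,0.001,0,0.015],
    [0,0,0,0.03,0.015],
    [0,0,0,0.055,0.015],
    [0,0,0,0,0.015],
    [0,0,0,0,0.015],
    [0,0,0,0,0.015],
  ],
)

```text
time_s: 19.55
tool_pos: [545.8, -24.7, 142.1]
orientation: [-2.199, 0.049, 2.199]
ft_force: [0.5, -0.5, -1.9]
width: 25.8
```

Run:
```python
from h import *
report()
p,M,s=pose(); print(delta([545.4-p[0],-25.5-p[1],0]), s["wrist_torque"])
grab("wrist","w12");grab("top","t12",(230,130,350,250),5);grab("scene","s12",(130,120,330,280),3.5)
```

```text
t 19.55 tcp [545.798 -24.691 142.117] hold [545.799 -24.693 160.817] F [ 0.459 -0.532 -1.936] w 25.83547991334096
toolx [-0.  0. -1.] y [-0.045 -0.999 -0.   ] z [-0.999  0.045  0.   ] yaw y -92.57332146682421
[-0.     0.001  0.   ] [0.06  0.011 0.042]
```

View pics/w12.png

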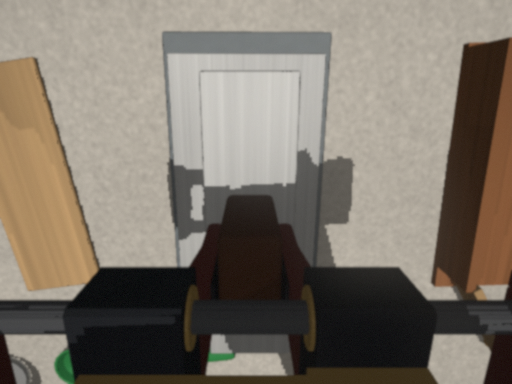

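View pics/s12.png

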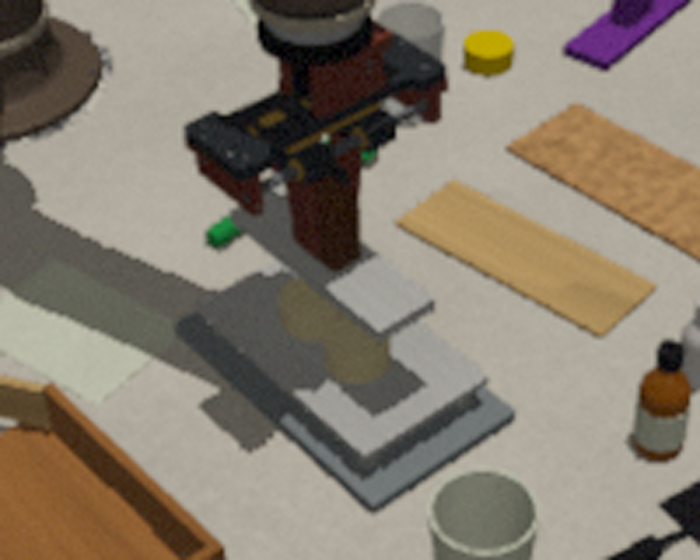

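step_arm(
  targets=[
    [0.015,0.001,0,0,0.015],
    [0.015,0,0,0,0.015],
    [0.01,0,0,0,0.015],
    [0.006,0,0,0,0.015],
    [0.002,0,0,0,0.015],
    [0,0,0,0,0.015],
    [0,0,0,0,0.015],
    [0.002,0,0,0,0.015],
    [0.001,0,0,0,0.015],
    [0.001,0,0,0,0.015],
    [0.001,0,0,0,0.015],
    [0.001,0,0,0,0.015],
    [0,0,0,0,0.015],
  ],
)

```text
time_s: 21.0
tool_pos: [546.0, -26.2, 88.3]
orientation: [-2.198, 0.051, 2.198]
ft_force: [-1.4, -0.5, 2.8]
width: 25.6
```

Run:
```python
from h import *
report();print(pose()[2]["wrist_torque"])
grab("scene","s13",(130,120,330,280),3.5)
```

```text
t 21.0 tcp [545.978 -26.229  88.339] hold [545.974 -26.226 107.039] F [-1.358 -0.483  2.85 ] w 25.626365811789178
toolx [ 0. -0. -1.] y [-0.047 -0.999  0.   ] z [-0.999  0.047 -0.   ] yaw y -92.67487552471248
[-0.006  0.381  0.008]
```

View pics/s13.png

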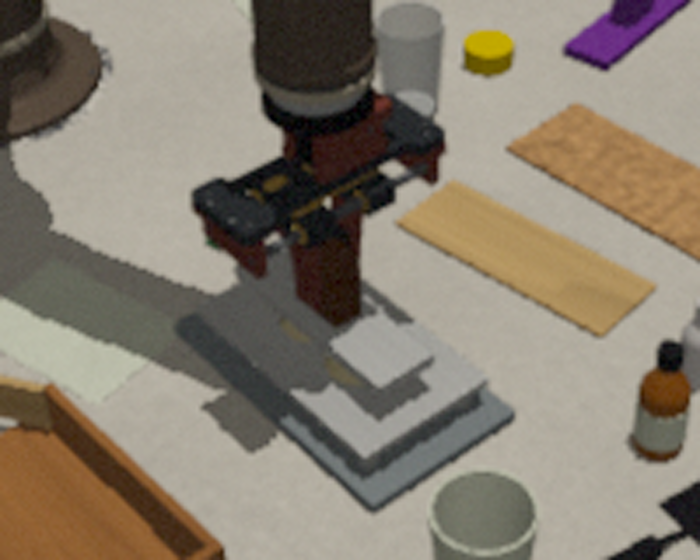

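step_arm(
  targets=[
    [0.001,0,0,0,0.015],
    [0.001,0,0,0,0.015],
    [0.001,0,0,0,0.015],
    [0.001,0,0,0,0.015],
    [0.001,0,0,0,0.015],
    [0.001,0,0,0,0.015],
    [0.001,0,0,0,0.015],
    [0.001,0,0,0,0.015],
    [0,0,0,0,0.015],
    [0,0,0,0,0.015],
  ],
)

```text
time_s: 22.05
tool_pos: [546.0, -26.3, 80.7]
orientation: [-2.198, 0.052, 2.198]
ft_force: [-2.9, -0.5, 10.1]
width: 25.9
```

Run:
```python
from h import *
report();print(pose()[2]["wrist_torque"])
```

```text
t 22.05 tcp [546.039 -26.251  80.656] hold [546.032 -26.245  99.356] F [-2.934 -0.501 10.138] w 25.932333788592512
toolx [ 0. -0. -1.] y [-0.047 -0.999  0.   ] z [-0.999  0.047 -0.   ] yaw y -92.67862351490781
[-0.103  0.915  0.004]
```

step_arm(
  targets=[
    [0.001,0,0.0005,0,0.015],
    [0.001,0,0.0005,0,0.015],
    [0.001,0,0,0,0.015],
    [0.001,0,0,0,0.015],
    [0,0,0,0,0.015],
    [0,0,0,0,0.015],
  ],
)

```text
time_s: 22.65
tool_pos: [546.0, -26.2, 77.9]
orientation: [-2.201, 0.052, 2.195]
ft_force: [-4.7, -1.4, 18.9]
width: 25.8
```

Run:
```python
from h import *
report();print(pose()[2]["wrist_torque"])
```

```text
t 22.65 tcp [545.974 -26.238  77.906] hold [545.928 -26.224  96.606] F [-4.709 -1.4   18.872] w 25.778990142888443
toolx [ 0.002 -0.001 -1.   ] y [-0.047 -0.999  0.001] z [-0.999  0.047 -0.002] yaw y -92.68410240353467
[-0.191  1.287  0.043]
```

step_arm(
  targets=[
    [0,0,0,0,0.015],
    [0,0,0,0,0.015],
    [0,0,0,0,0.015],
    [0,0,0,0,0.015],
    [0,0,0,0,0.015],
  ],
)

```text
time_s: 23.15
tool_pos: [546.0, -26.3, 77.9]
orientation: [-2.201, 0.052, 2.195]
ft_force: [-4.1, -1.4, 19.0]
width: 25.8
```

Run:
```python
from h import *
report();print(pose()[2]["wrist_torque"])
grab("scene","s14",(170,180,290,270),6);grab("wrist","w14")
```

```text
t 23.15 tcp [545.976 -26.25   77.912] hold [545.93  -26.236  96.612] F [-4.107 -1.376 19.006] w 25.754641837033148
toolx [ 0.002 -0.001 -1.   ] y [-0.047 -0.999  0.001] z [-0.999  0.047 -0.002] yaw y -92.68494476241698
[-0.147  1.224  0.062]
```

View pics/s14.png

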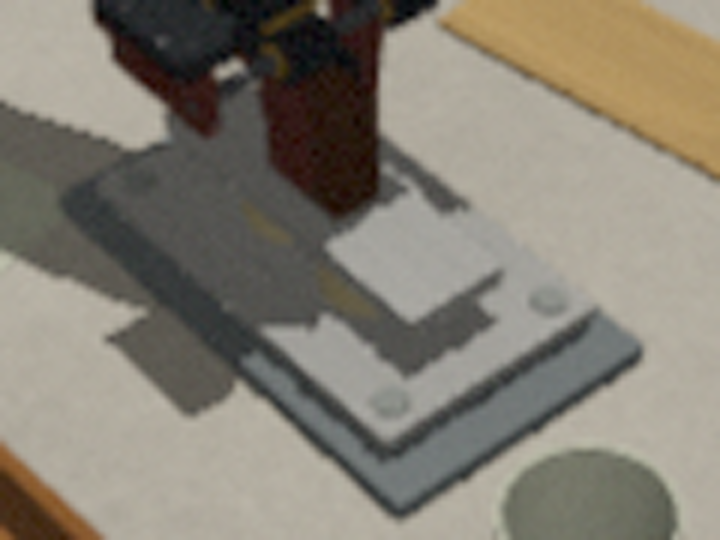

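View pics/w14.png

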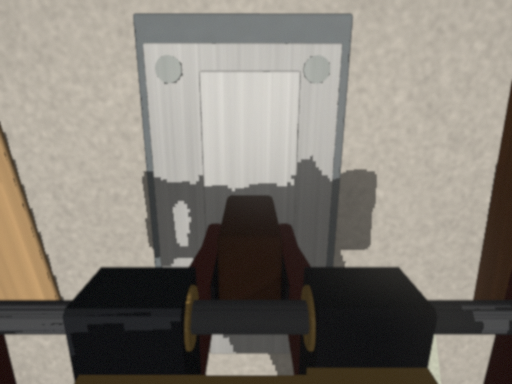

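step_arm(
  targets=[
    [0.0004,0,0,0,0.015],
    [0,0,0,0,0.015],
    [0,0,0,0,0.015],
    [0,0,0,0,0.015],
    [0,0,0,0,0.015],
    [0,0,0,0,0.015],
    [0,0,0,0,0.015],
    [0,0,0,0,0.015],
    [0,0,0,0,0.015],
    [0,0,0,0,0.015],
    [0,0,0,0,0.015],
    [0,0,0,0,0.015],
  ],
)

```text
time_s: 24.45
tool_pos: [546.0, -26.2, 77.9]
orientation: [-2.201, 0.052, 2.195]
ft_force: [-5.4, -0.7, 22.9]
width: 26.0
```

step_arm(
  targets=[
    [-0.002,0,0,0,0.015],
    [-0.002,0,0,0,0.015],
    [-0.003,0,0,0,0.015],
    [-0.003,0,0,0,0.015],
    [-0.003,0,0,0,0.015],
    [-0.003,0,0,0,0.015],
    [-0.003,0,0,0,0.015],
    [-0.01,0,0,0,0.015],
    [-0.02,0,0,0,0.015],
    [-0.02,0,0,0,0.015],
    [-0.01,0,0,0,0.015],
    [0,0,0,0,0.015],
    [0,0,0,0,0.015],
  ],
)

```text
time_s: 25.75
tool_pos: [544.5, -26.3, 154.3]
orientation: [-2.197, 0.052, 2.198]
ft_force: [-0.6, 0.4, -3.5]
width: 25.8
```

Run:
```python
from h import *
report()
p,M,s=pose(); print(delta([558-p[0],320-p[1],0]))
grab("scene","s15",(130,120,330,280),3.5)
```

```text
t 25.75 tcp [544.511 -26.284 154.316] hold [544.52  -26.281 173.016] F [-0.621  0.422 -3.522] w 25.834825156576937
toolx [-0. -0. -1.] y [-0.047 -0.999  0.   ] z [-0.999  0.047  0.   ] yaw y -92.68217078600227
[-0.    -0.347  0.003]
```

View pics/s15.png

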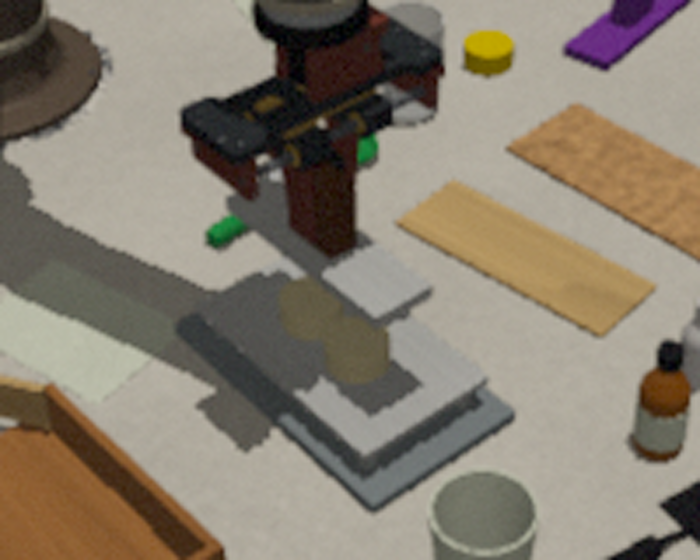

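step_arm(
  targets=[
    [0,-0.015,0,0,0.015],
    [0,-0.03,0,0,0.015],
    [0,-0.036,0,0,0.015],
    [0,-0.036,0.001,0,0.015],
    [0,-0.036,0.001,0,0.015],
    [0,-0.036,0,0,0.015],
    [0,-0.036,0,0,0.015],
    [0,-0.036,0,0,0.015],
    [0,-0.036,0,0,0.015],
    [0,-0.03,0.001,0,0.015],
    [0,-0.02,0,0,0.015],
    [0,0,0,-0.0725,0.015],
    [0.03,0,0,0,0.015],
    [0.03,0,0,0,0.015],
    [0.03,0,0,0,0.015],
    [0.015,0,0,0,0.015],
    [0,0,0,0,0.015],
    [0,0,0,0,0.015],
    [0,0,0,0,0.015],
  ],
)

```text
time_s: 27.7
tool_pos: [558.9, 321.6, 51.4]
orientation: [2.211, 0.03, -2.207]
ft_force: [-0.1, -0.1, -2.9]
width: 26.1
```

Run:
```python
from h import *
report()
grab("wrist","w16");
```

```text
t 27.7 tcp [558.865 321.59   51.365] hold [558.828 321.562  70.065] F [-0.119 -0.05  -2.856] w 26.131543861980536
toolx [ 0.002  0.001 -1.   ] y [ 0.026 -1.    -0.001] z [-1.    -0.026 -0.002] yaw y -88.52022387233754
```

View pics/w16.png

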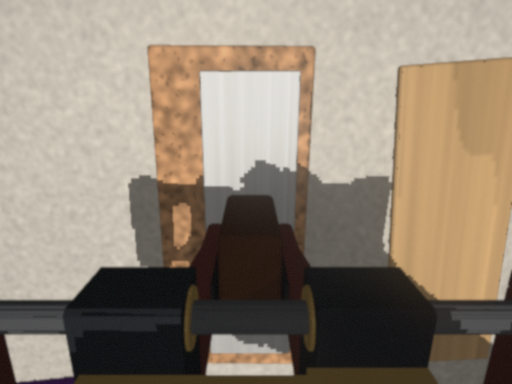

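step_arm(
  targets=[
    [0.01,0,0,0,0.015],
    [0.005,0,0,0,0.015],
    [0.003,0,0,0,0.015],
    [0.0015,0,0,0,0.015],
    [0,0,0,0,0.015],
    [0,0,0,0,0.015],
  ],
)

```text
time_s: 28.35
tool_pos: [557.9, 320.1, 32.1]
orientation: [2.208, 0.027, -2.208]
ft_force: [-6.8, -6.0, 16.3]
width: 26.1
```

step_arm(
  targets=[
    [-0.001,0,0,0,0.015],
    [0,0,0,0,0.015],
    [0,0,0,0,0.03],
    [0,0,0,0,0.04],
    [0,0,0,0,0.05],
    [0,0,0,0,0.05],
    [0,0,0,0,0.05],
    [-0.02,0,0,0,0.06],
    [-0.04,0,0,0,0.08],
    [-0.05,0,0,0,0.0878],
    [-0.02,0,0,0,0.0878],
    [0,0,0,0,0.0878],
    [0,0,0,0,0.0878],
  ],
)

```text
time_s: 29.65
tool_pos: [558.1, 320.4, 161.1]
orientation: [2.209, 0.028, -2.208]
ft_force: [-0.2, 0.0, -0.2]
width: 87.4
```

```bash
python3 bedm.py
python3 - <<'E'
from h import *
report()
grab("top","t17",(150,130,420,270),2.9);grab("scene","s17",(80,80,400,330),2.4)
E
```

```text
cake [515.6   -22.899  64.   ] area d 50.32386415712835 bed xy -29.918582815745683 -0.3084050547707348
cake [573.812 -28.116  64.   ] area d 50.255941512923215 bed xy 28.474671264528826 -2.7780486479281934
cake [632.55   57.362  64.   ] area d 25.629334696964456 bed xy 83.12108557666816 85.37202918331884
t 29.7 tcp [557.654 319.996 160.111] hold [557.676 320.016 178.811] F [ 0.257  0.341 -0.988] w 87.94760036344042
toolx [-0.001 -0.001 -1.   ] y [ 0.026 -1.     0.001] z [-1.    -0.026  0.001] yaw y -88.52715374823103
```

View pics/s17.png

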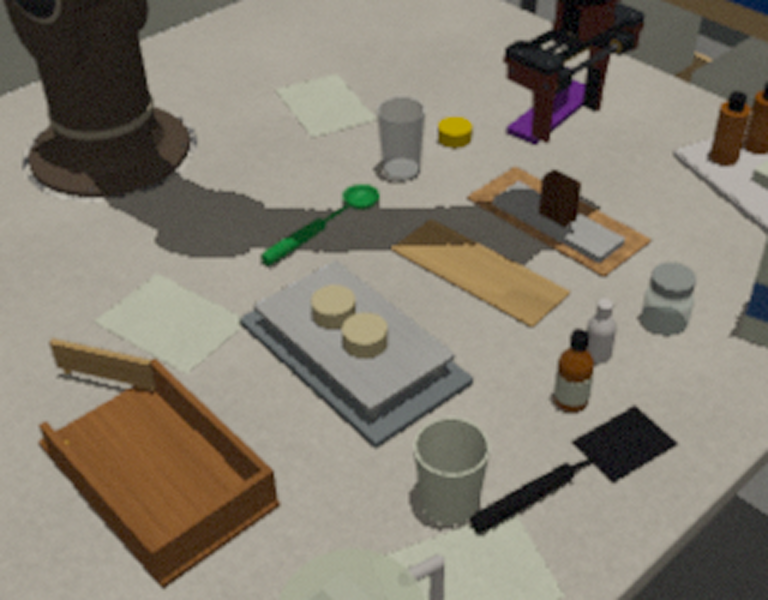

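View pics/t17.png

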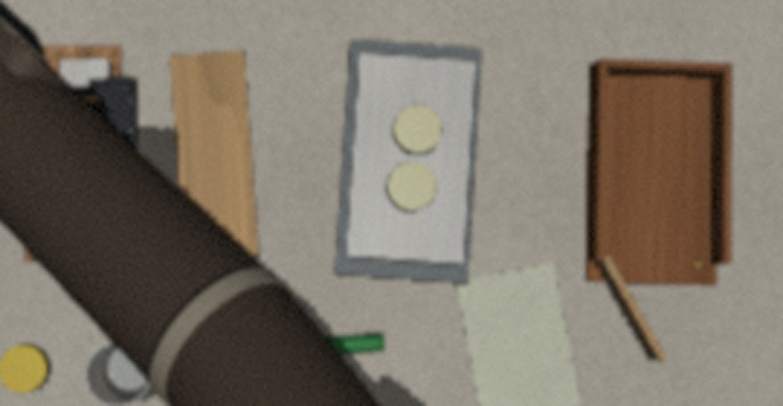

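```bash
python3 - <<'E'
from h import *
t=cam("top"); im=cv2.imread("pics/top0.png"); cv2.imwrite("pics/box0.png",cv2.resize(im[143:263,345:415],None,fx=8,fy=8,interpolation=cv2.INTER_CUBIC)[:,:])
E
python3 -c "
import cv2; im=cv2.imread('pics/box0.png'); print(im.shape); cv2.imwrite('pics/box0.png',im[:600]); cv2.imwrite('pics/box1.png',im[480:])"
```

```text
(960, 560, 3)
```

View pics/box0.png

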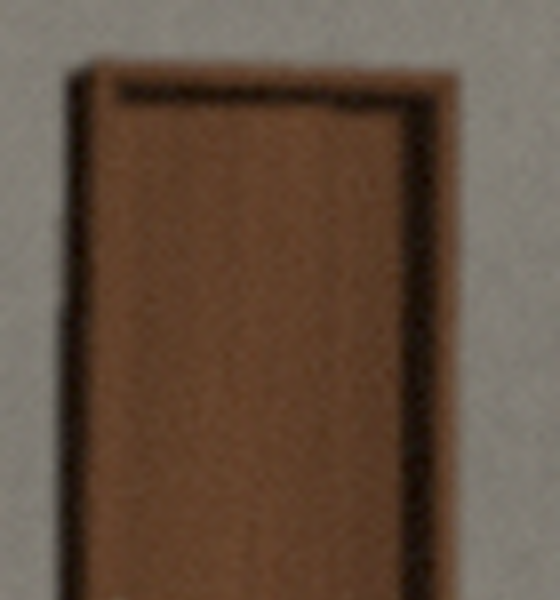

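View pics/box1.png

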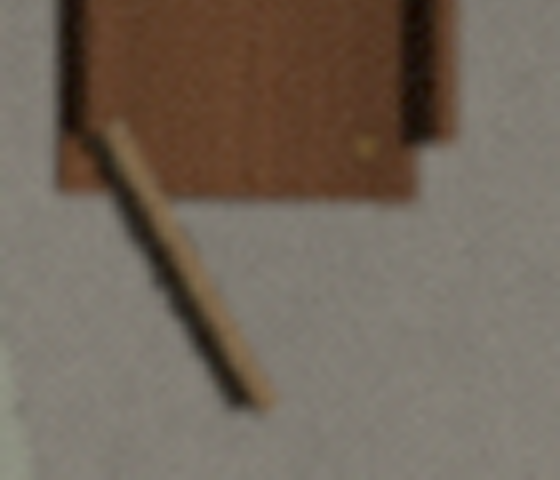

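Run:
```python
from h import *
t=cam("top"); g=lambda P:(np.array(P,float)+.5)/8-.5+[345,143]
print("rim outer TL,TR,BR,BL",px2w(t,g([[95,65],[460,75],[455,623],[84,610]]),53))
print("rim inner TR, BR",px2w(t,g([[440,95],[437,620]]),53))
print("floor edge",px2w(t,g([[58,670],[415,680]]),8), "floor far/right inner",px2w(t,g([[405,108],[404,620]]),8), "ball",px2w(t,g([[365,628]]),8))
print("gate top hinge,free ends",px2w(t,g([[112,605],[262,887]]),55.5))
s=cam("scene"); f=lambda P:(np.array(P,float)+.5)/2.4-.5+[80,80]
print("scene rim: far+y corner outer, far -y corner, near -y end", px2w(s,f([[272,470],[165,570],[42,428],[152,362]]),53))
print("gate top hinge, free", px2w(s,f([[155,362],[54,342]]),55.5))
```

```text
rim outer TL,TR,BR,BL [[ 648.782 -215.342   53.   ]
 [ 647.957 -351.095   53.   ]
 [ 444.762 -347.891   53.   ]
 [ 446.588 -211.681   53.   ]]
rim inner TR, BR [[ 640.289 -343.609   53.   ]
 [ 445.718 -341.289   53.   ]]
floor edge [[ 424.004 -212.208    8.   ]
 [ 423.142 -347.576    8.   ]] floor far/right inner [[ 641.889 -344.975    8.   ]
 [ 445.73  -343.528    8.   ]] ball [[ 442.384 -328.706    8.   ]]
gate top hinge,free ends [[ 448.619 -221.366   55.5  ]
 [ 347.406 -276.139   55.5  ]]
scene rim: far+y corner outer, far -y corner, near -y end [[ 652.891 -215.171   53.   ]
 [ 674.775 -350.84    53.   ]
 [ 453.254 -346.976   53.   ]
 [ 451.629 -217.408   53.   ]]
gate top hinge, free [[ 456.185 -216.205   55.5  ]
 [ 355.247 -277.665   55.5  ]]
```

step_arm(
  targets=[
    [0,0.02,0,0,0.0878],
    [0,0.04,-0.001,0,0.0878],
    [0,0.045,-0.001,0,0.0878],
    [0,0.045,-0.001,0,0.0878],
    [0,0.045,-0.001,0,0.0878],
    [0,0.045,-0.001,0,0.0878],
    [0,0.045,-0.001,0,0.0878],
    [0,0.04,-0.001,0,0.0878],
    [0,0.021,-0.001,0,0.0878],
    [0,0,0,0.043,0.0878],
    [0.03,0,0,0,0.0878],
    [0.03,0,0,0,0.0878],
    [0,0,0,0,0.0878],
    [0,0,0,0,0.0878],
    [0,0,0,0,0.0878],
  ],
  newtons=10,
)

```text
time_s: 31.3
tool_pos: [575.7, -24.8, 102.2]
orientation: [-2.214, 0.018, 2.212]
ft_force: [-0.3, -0.4, 0.3]
width: 87.8
```

Run:
```python
from h import *
report()
p,M,s=pose(); print(delta([574.5-p[0],-25.5-p[1],45-p[2]]))
grab("wrist","w18")
```

```text
t 31.3 tcp [575.739 -24.784 102.246] hold [575.717 -24.787 120.946] F [-0.277 -0.376  0.294] w 87.78757791438264
toolx [ 0.001  0.    -1.   ] y [-0.017 -1.    -0.   ] z [-1.     0.017 -0.001] yaw y -90.96716066861397
[0.057 0.001 0.001]
```

View pics/w18.png

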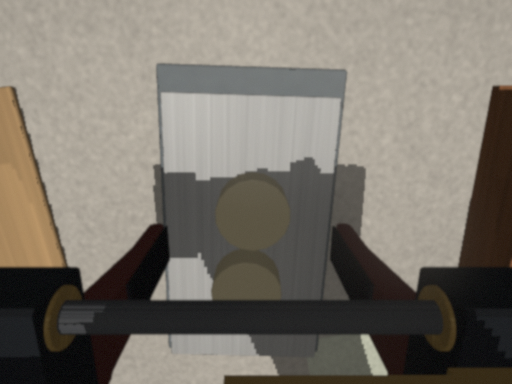

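step_arm(
  targets=[
    [0.02,0.001,0.001,0,0.0878],
    [0.02,0,0,0,0.0878],
    [0.012,0,0,0,0.0878],
    [0.005,0,0,0,0.0878],
    [0,0,0,0,0.0878],
    [0,0,0,0,0.07],
    [0,0,0,0,0.06],
    [0,0,0,0,0.04],
    [0,0,0,0,0.04],
    [0,0,0,0,0.04],
    [0,0,0,0,0.04],
    [0,0,0,0,0.04],
    [-0.01,0,0,0,0.04],
    [-0.03,0,0,0,0.04],
    [-0.04,0,0,0,0.04],
    [-0.02,0,0,0,0.04],
    [0,0,0,0,0.04],
    [0,0,0,0,0.04],
  ],
  newtons=10,
)

```text
time_s: 33.15
tool_pos: [573.9, -26.2, 144.6]
orientation: [-2.214, 0.02, 2.212]
ft_force: [0.3, -0.3, -1.7]
width: 49.6
```

Run:
```python
from h import *
report()
p,M,s=pose(); print(delta([577.4-p[0],-279.5-p[1],0]))
grab("wrist","w19")
```

```text
t 33.15 tcp [573.918 -26.217 144.594] hold [573.906 -26.211 163.294] F [ 0.264 -0.309 -1.691] w 49.614870781449135
toolx [ 0.001 -0.    -1.   ] y [-0.017 -1.     0.   ] z [-1.     0.017 -0.001] yaw y -90.99505520122725
[ 0.     0.253 -0.008]
```

View pics/w19.png

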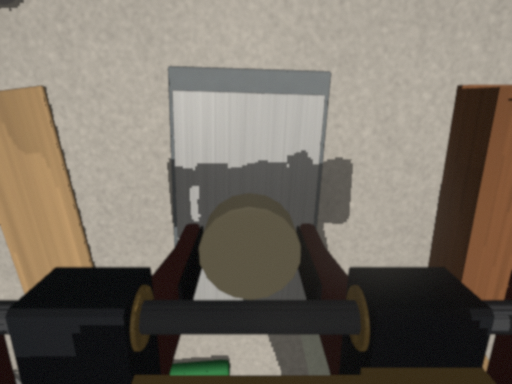

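step_arm(
  targets=[
    [0,0.018,-0.001,0,0.04],
    [0,0.035,-0.001,0,0.04],
    [0,0.04,-0.001,0,0.04],
    [0,0.04,-0.001,0,0.04],
    [0,0.04,-0.001,0,0.04],
    [0,0.035,-0.001,0,0.04],
    [0,0.03,-0.001,0,0.04],
    [0,0.015,-0.001,0,0.04],
    [0.03,0,0,0,0.04],
    [0.03,0,0,0,0.04],
    [0,0,0,0,0.04],
    [0,0,0,0,0.04],
    [0,0,0,0,0.04],
  ],
)

```text
time_s: 34.5
tool_pos: [578.7, -278.6, 85.6]
orientation: [-2.215, 0.018, 2.212]
ft_force: [-0.5, 0.6, 0.0]
width: 49.9
```

Run:
```python
from h import *
report()
p,M,s=pose(); print(delta([577.4-p[0],-279.5-p[1],13-p[2]]))
grab("wrist","w20")
```

```text
t 34.5 tcp [ 578.679 -278.649   85.6  ] hold [ 578.649 -278.643  104.3  ] F [-0.486  0.647  0.026] w 49.888151516092876
toolx [ 0.002 -0.    -1.   ] y [-0.016 -1.     0.   ] z [-1.     0.016 -0.002] yaw y -90.93142520342633
[0.073 0.001 0.001]
```

View pics/w20.png

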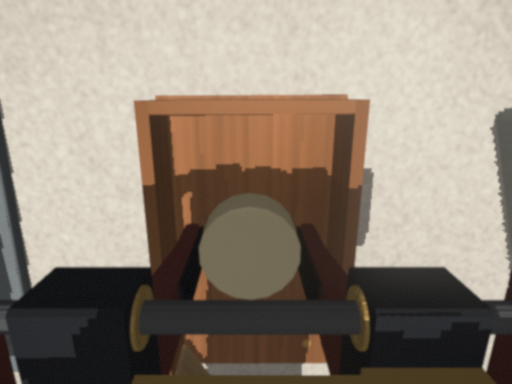

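step_arm(
  targets=[
    [0.02,0,0,0,0.04],
    [0.025,0.001,0.001,0,0.04],
    [0.015,0,0,0,0.04],
    [0.008,0,0,0,0.04],
    [0.004,0,0,0,0.04],
    [0,0,0,0,0.04],
    [0,0,0,0,0.04],
  ],
)

```text
time_s: 35.25
tool_pos: [577.3, -280.3, 13.1]
orientation: [-2.215, 0.02, 2.212]
ft_force: [0.5, -0.6, 0.1]
width: 50.1
```

step_arm(
  targets=[
    [0.0005,0,0,0,0.054],
    [0,0,0,0,0.062],
    [0,0,0,0,0.062],
    [0,0,0,0,0.062],
    [-0.02,0,0,0,0.062],
    [-0.04,0,0,0,0.062],
    [-0.04,0,0,0,0.0878],
    [-0.02,0,0,0,0.0878],
    [0,-0.02,0.005,0,0.0878],
    [0,-0.04,0.01,0,0.0878],
    [0,-0.045,0.011,0,0.0878],
    [0,-0.045,0.011,0,0.0878],
    [0,-0.045,0.011,0,0.0878],
    [0,-0.04,0.01,0,0.0878],
    [0,-0.025,0.007,0,0.0878],
    [0.03,0,0,0,0.0878],
    [0,0,0,0,0.0878],
    [0,0,0,0,0.0878],
    [0,0,0,0,0.0878],
  ],
)

```text
time_s: 37.15
tool_pos: [516.7, -19.8, 102.6]
orientation: [-2.213, 0.021, 2.211]
ft_force: [0.6, -0.1, 0.6]
width: 87.7
```

Run:
```python
from h import *
report()
p,M,s=pose(); print(delta([516.5-p[0],-20.5-p[1],45-p[2]]))
grab("wrist","w21"); grab("scene","s21",(80,80,400,330),2.4)
```

```text
t 37.15 tcp [516.732 -19.789 102.561] hold [516.716 -19.786 121.261] F [ 0.552 -0.115  0.576] w 87.67407080731218
toolx [ 0.001 -0.    -1.   ] y [-0.019 -1.     0.   ] z [-1.     0.019 -0.001] yaw y -91.06166447674084
[0.058 0.001 0.   ]
```

View pics/w21.png

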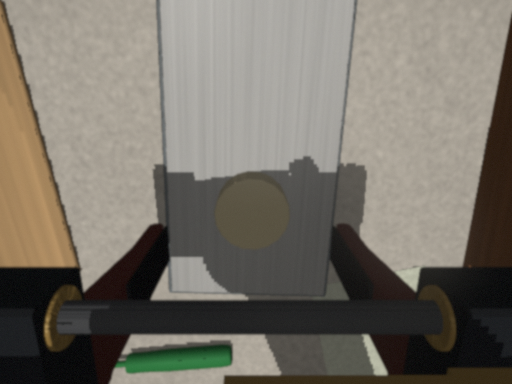

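View pics/s21.png

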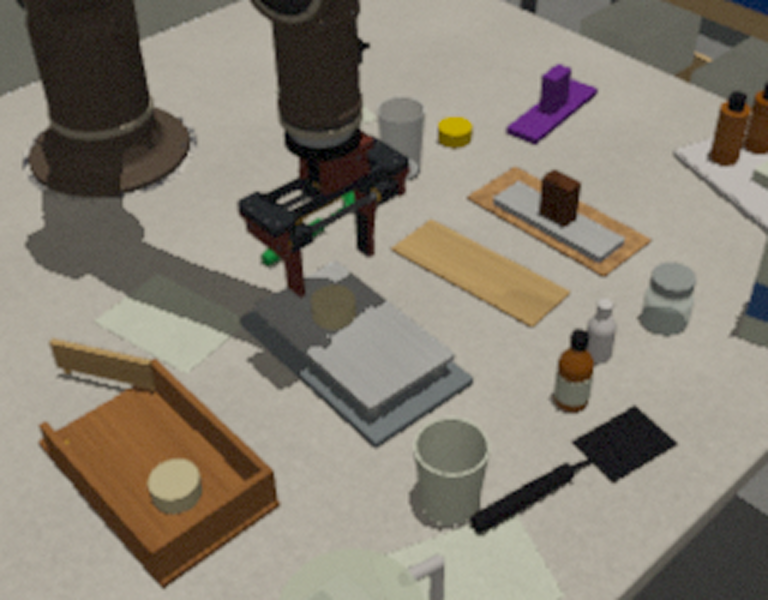

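step_arm(
  targets=[
    [0.02,0.001,0,0,0.0878],
    [0.02,0,0,0,0.0878],
    [0.012,0,0,0,0.0878],
    [0.005,0,0,0,0.0878],
    [0,0,0,0,0.0878],
    [0,0,0,0,0.07],
    [0,0,0,0,0.06],
    [0,0,0,0,0.04],
    [0,0,0,0,0.04],
    [0,0,0,0,0.04],
    [0,0,0,0,0.04],
    [0,0,0,0,0.04],
    [-0.01,0,0,0,0.04],
    [-0.03,0,0,0,0.04],
    [-0.04,0,0,0,0.04],
    [-0.02,0,0,0,0.04],
    [0,0,0,0,0.04],
    [0,0,0,0,0.04],
  ],
  newtons=10,
)

```text
time_s: 39.05
tool_pos: [516.1, -20.3, 145.1]
orientation: [-2.214, 0.02, 2.212]
ft_force: [-0.0, -0.3, -0.8]
width: 49.4
```

step_arm(
  targets=[
    [0,0.018,-0.001,0,0.04],
    [0,0.035,-0.001,0,0.04],
    [0,0.04,-0.001,0,0.04],
    [0,0.04,-0.001,0,0.04],
    [0,0.04,-0.001,0,0.04],
    [0,0.035,-0.001,0,0.04],
    [0,0.03,-0.001,0,0.04],
    [0,0.019,-0.001,0,0.04],
    [0.03,0,0,0,0.04],
    [0.03,0,0,0,0.04],
    [0,0,0,0,0.04],
    [0,0,0,0,0.04],
    [0,0,0,0,0.04],
  ],
)

```text
time_s: 40.35
tool_pos: [520.4, -277.1, 85.7]
orientation: [-2.214, 0.019, 2.212]
ft_force: [0.1, -0.6, -0.8]
width: 49.7
```

Run:
```python
from h import *
report()
p,M,s=pose(); print(delta([519.4-p[0],-279.5-p[1],12.8-p[2]]))
grab("wrist","w22")
```

```text
t 40.35 tcp [ 520.369 -277.069   85.669] hold [ 520.35  -277.064  104.369] F [ 0.088 -0.635 -0.814] w 49.66381147098476
toolx [ 0.001 -0.    -1.   ] y [-0.017 -1.     0.   ] z [-1.     0.017 -0.001] yaw y -90.95885582707598
[0.073 0.002 0.001]
```

View pics/w22.png

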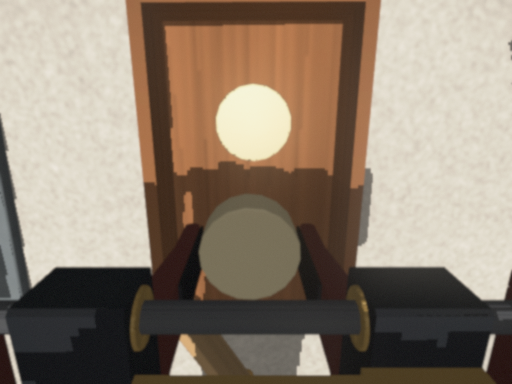

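step_arm(
  targets=[
    [0.02,0.001,0,0,0.04],
    [0.025,0.001,0.001,0,0.04],
    [0.015,0,0,0,0.04],
    [0.008,0,0,0,0.04],
    [0.004,0,0,0,0.04],
    [0.0005,0,0,0,0.04],
    [0,0,0,0,0.04],
    [0,0,0,0,0.054],
    [0,0,0,0,0.062],
    [0,0,0,0,0.062],
    [0,0,0,0,0.062],
    [-0.02,0,0,0,0.062],
    [-0.04,0,0,0,0.062],
    [-0.04,0,0,0,0.06],
    [-0.03,0,0,0,0.04],
    [0,0,0,0,0.01],
    [0,0,0,0,0],
    [0,0,0,0,0],
  ],
)

```text
time_s: 42.2
tool_pos: [517.8, -278.9, 141.1]
orientation: [-2.21, 0.018, 2.214]
ft_force: [-0.2, -0.1, 0.1]
width: 31.4
```

Run:
```python
from h import *
report()
grab("scene","s23",(80,150,300,330),3.4);grab("wrist","w23");grab("top","t23",(320,130,440,270),4)
```

```text
t 42.2 tcp [ 517.8   -278.938  141.054] hold [ 517.833 -278.951  159.754] F [-0.239 -0.11   0.146] w 31.435166336761668
toolx [-0.002  0.001 -1.   ] y [-0.017 -1.    -0.001] z [-1.     0.017  0.002] yaw y -90.98683758035016
```

View pics/s23.png

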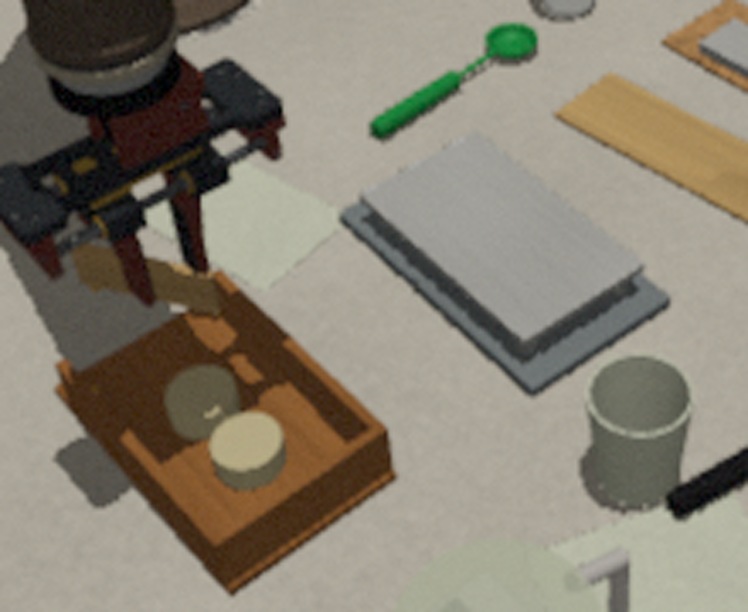

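View pics/w23.png

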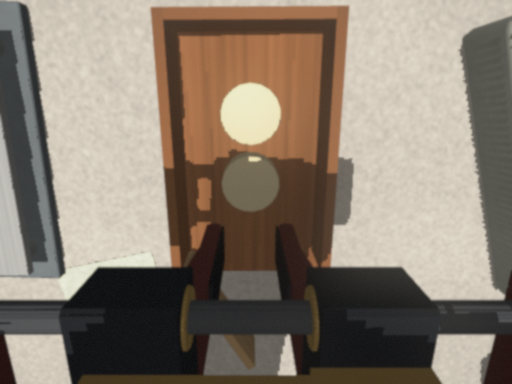

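step_arm(
  targets=[
    [0,-0.005,0.015,0,0],
    [0,-0.008,0.03,0,0],
    [0,-0.008,0.03,0,0],
    [0,-0.008,0.03,0,0],
    [0,-0.008,0.03,0,0],
    [0,-0.007,0.022,0,0],
    [0,-0.003,0.011,0,0],
    [0,0,0,0,0],
    [0,0,0,0,0],
    [0,0,0,0,0],
  ],
)

```text
time_s: 43.35
tool_pos: [352.8, -229.5, 142.3]
orientation: [-2.214, 0.018, 2.212]
ft_force: [0.1, 0.5, 0.7]
width: 0.1
```

Run:
```python
from h import *
report()
grab("scene","s24",(60,100,300,300),3);grab("wrist","w24");grab("top","t24",(320,130,440,270),4)
```

```text
t 43.35 tcp [ 352.759 -229.508  142.266] hold [ 352.742 -229.512  160.966] F [0.129 0.491 0.678] w 0.1012997906198272
toolx [ 0.001  0.    -1.   ] y [-0.017 -1.    -0.   ] z [-1.     0.017 -0.001] yaw y -90.96215230439685
```

View pics/s24.png

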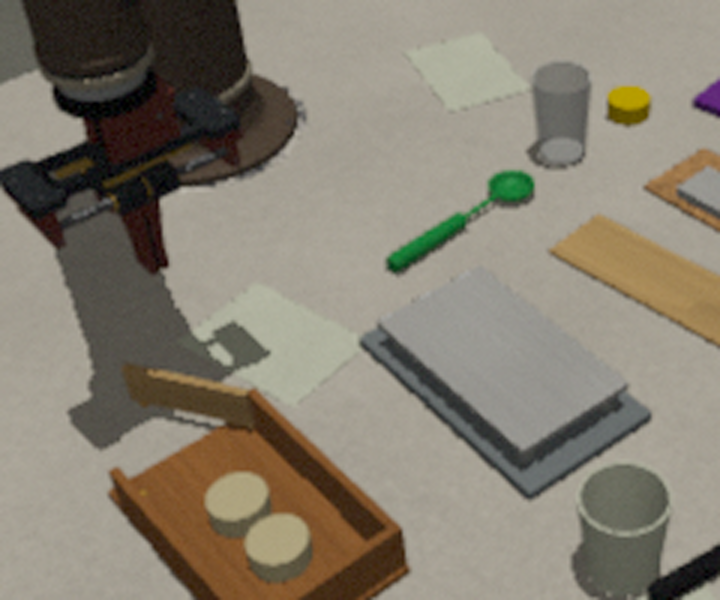

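View pics/w24.png

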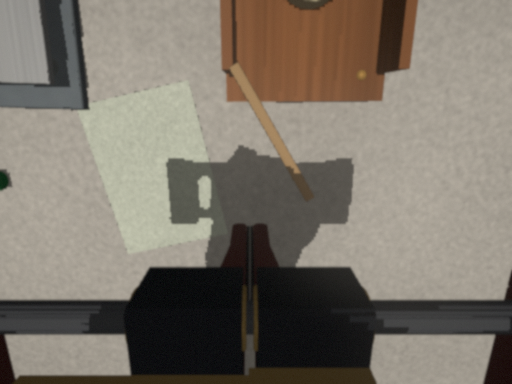

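View pics/t24.png

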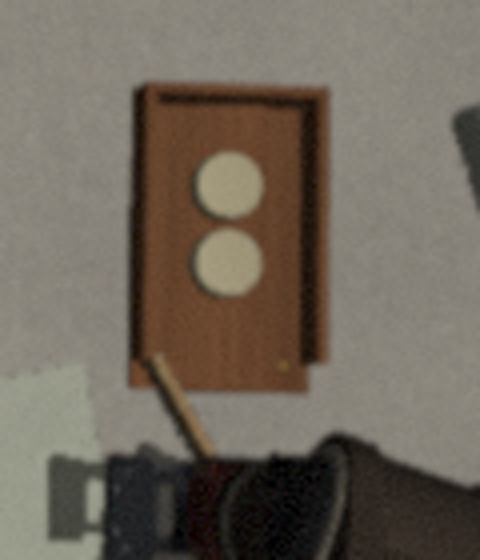

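Run:
```python
from h import *
print(px2w(cam("wrist"),[[237,68],[305,193],[362,75]],55.5))
print(px2w(cam("wrist"),[[362,75]],8))
```

```text
[[ 448.277 -221.437   55.5  ]
 [ 354.203 -272.895   55.5  ]
 [ 442.061 -311.181   55.5  ]]
[[ 444.662 -326.69     8.   ]]
```

step_arm(
  targets=[
    [0.02,0,0,0,0],
    [0.03,0,0,0,0],
    [0.03,0,0,0,0],
    [0.02,0,0,0,0],
    [0.01,0,0,0,0],
    [0.004,0,0,0,0],
    [0,0,0,0,0],
    [0,0,0,0,0],
  ],
  newtons=20,
)

```text
time_s: 44.3
tool_pos: [352.1, -229.6, 29.0]
orientation: [-2.214, 0.02, 2.212]
ft_force: [-0.3, -0.6, -0.4]
width: 0.5
```

Run:
```python
from h import *
report()
P=[(354,-245),(370,-280),(397.5,-303),(414,-310.5)]
p,M,s=pose(); q=p.copy()
for a in P: 
    n=np.array([a[0],a[1],28]); print(M.T@(n-q)); q=n
grab("wrist","w25")
```

```text
t 44.3 tcp [ 352.118 -229.593   28.981] hold [ 352.097 -229.578   47.681] F [-0.286 -0.63  -0.35 ] w 0.4634510508304078
toolx [ 0.001 -0.001 -1.   ] y [-0.017 -1.     0.001] z [-1.     0.017 -0.001] yaw y -90.98395091695632
[ 0.996 15.371 -2.145]
[  0.046  34.72  -16.599]
[  0.049  22.524 -27.891]
[  0.024   7.216 -16.626]
```

View pics/w25.png

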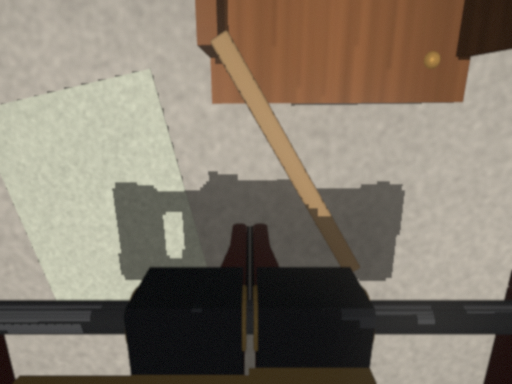

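step_arm(
  targets=[
    [0.001,0.008,-0.001,0,0],
    [0,0.008,-0.001,0,0],
    [0,0.009,-0.004,0,0],
    [0,0.009,-0.004,0,0],
    [0,0.009,-0.004,0,0],
    [0,0.008,-0.004,0,0],
    [0,0.008,-0.009,0,0],
    [0,0.007,-0.009,0,0],
    [0,0.007,-0.01,0,0],
    [0,0.004,-0.008,0,0],
    [0,0.003,-0.008,0,0],
    [0,0,0,0,0],
    [0,0,0,0,0],
  ],
)

```text
time_s: 45.65
tool_pos: [412.1, -310.0, 27.1]
orientation: [-2.213, 0.018, 2.213]
ft_force: [0.5, -0.0, -0.3]
width: 0.4
```

Run:
```python
from h import *
report()
grab("wrist","w26")
```

```text
t 45.65 tcp [ 412.099 -310.006   27.121] hold [ 412.105 -310.01    45.821] F [ 0.536 -0.011 -0.306] w 0.4424677973552094
toolx [-0.  0. -1.] y [-0.017 -1.    -0.   ] z [-1.     0.017  0.   ] yaw y -90.95655876626059
```

View pics/w26.png

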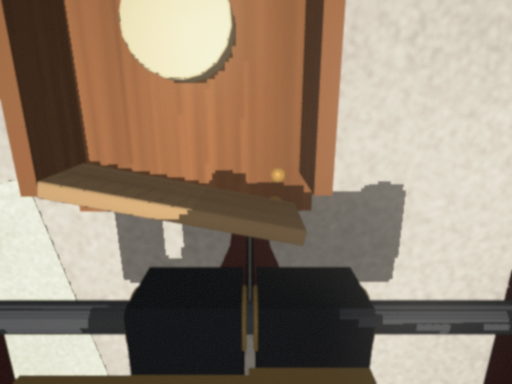

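step_arm(
  targets=[
    [0,0.002,-0.004,0,0],
    [0,0.002,-0.004,0,0],
    [0,0,-0.003,0,0],
    [0,0,-0.003,0,0],
    [0,0,-0.003,0,0],
    [0,0,-0.002,0,0],
    [0,0,0,0,0],
  ],
)

```text
time_s: 46.4
tool_pos: [430.5, -315.0, 27.1]
orientation: [-2.212, 0.02, 2.214]
ft_force: [-0.4, -2.1, 0.4]
width: 0.5
```

Run:
```python
from h import *
report()
grab("wrist","w27")
```

```text
t 46.4 tcp [ 430.511 -314.993   27.145] hold [ 430.529 -314.989   45.845] F [-0.363 -2.076  0.412] w 0.501456460852537
toolx [-0.001 -0.    -1.   ] y [-0.018 -1.     0.   ] z [-1.     0.018  0.001] yaw y -91.019081861936
```

View pics/w27.png

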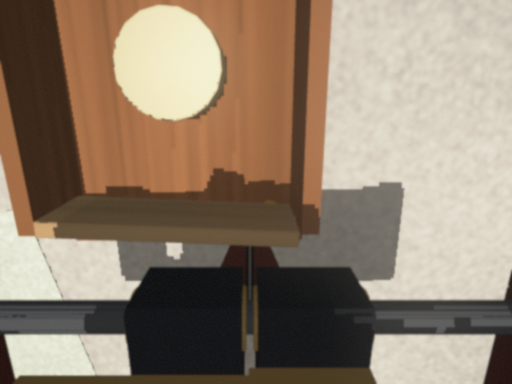

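step_arm(
  targets=[
    [0,0,-0.0015,0,0],
    [0,0,-0.0015,0,0],
    [0,0,0,0,0],
  ],
)

```text
time_s: 46.75
tool_pos: [435.0, -314.4, 27.4]
orientation: [-2.214, 0.018, 2.212]
ft_force: [0.1, 0.1, -0.6]
width: 0.4
```

step_arm(
  targets=[
    [0,0,-0.0015,0,0],
    [0,0,-0.0015,0,0],
    [0,0,0,0,0],
  ],
)

```text
time_s: 47.05
tool_pos: [435.5, -314.4, 27.0]
orientation: [-2.209, 0.019, 2.216]
ft_force: [-5.6, 1.4, 4.3]
width: 0.8
```

Run:
```python
from h import *
report()
grab("wrist","w28")
```

```text
t 47.05 tcp [ 435.471 -314.436   27.042] hold [ 435.531 -314.449   45.742] F [-5.606  1.447  4.346] w 0.7795710585115938
toolx [-0.003  0.001 -1.   ] y [-0.017 -1.    -0.001] z [-1.     0.017  0.003] yaw y -90.99640690751762
```

View pics/w28.png

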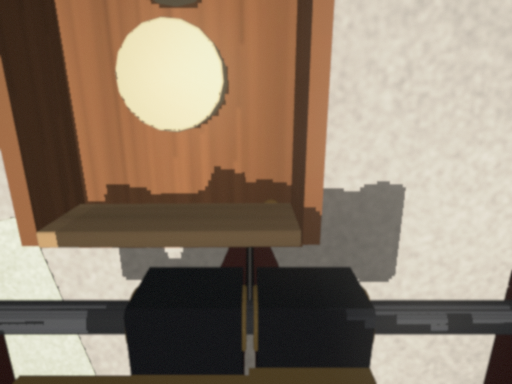

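step_arm(
  targets=[
    [0,0,-0.001,0,0],
    [0,0,0,0,0],
    [0,0,0,0,0],
  ],
)

```text
time_s: 47.4
tool_pos: [435.5, -314.5, 27.0]
orientation: [-2.207, 0.019, 2.217]
ft_force: [-9.0, 0.5, 6.1]
width: 0.6
```

step_arm(
  targets=[
    [0,0,0.002,0,0],
    [0,0,0.005,0,0],
    [0,0,0.01,0,0],
    [0,0,0.02,0,0],
    [-0.03,0,0.01,0,0],
    [-0.04,0,0,0,0],
    [-0.04,0,0,0,0],
    [-0.03,-0.02,0,0,0],
    [-0.02,-0.03,0,0,0],
    [0,-0.04,0,0,0],
    [0,-0.04,0,0,0],
    [0,-0.04,0,0,0],
    [0,-0.03,0,0,0],
    [0,0,0,0,0],
    [0,0,0,0,0],
  ],
)

```text
time_s: 48.9
tool_pos: [394.3, -114.1, 187.3]
orientation: [-2.215, 0.019, 2.213]
ft_force: [-0.8, -1.6, -0.4]
width: 0.7
```

Run:
```python
from h import *
report()
grab("scene","s29");grab("top","t29",(330,130,430,260),4.5);grab("top","t29f")
```

```text
t 48.9 tcp [ 394.281 -114.061  187.344] hold [ 394.271 -114.044  206.044] F [-0.751 -1.591 -0.375] w 0.6600314643567697
toolx [ 0.001 -0.001 -1.   ] y [-0.016 -1.     0.001] z [-1.     0.016 -0.001] yaw y -90.90674900946918
```

View pics/s29.png

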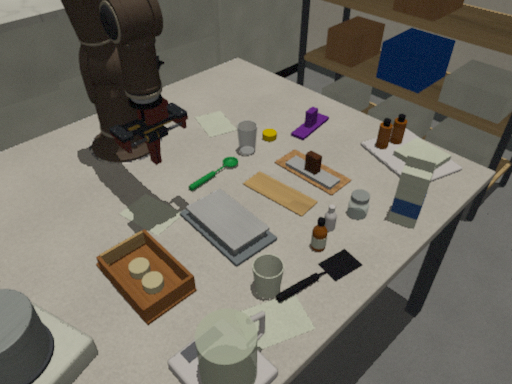

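View pics/t29.png

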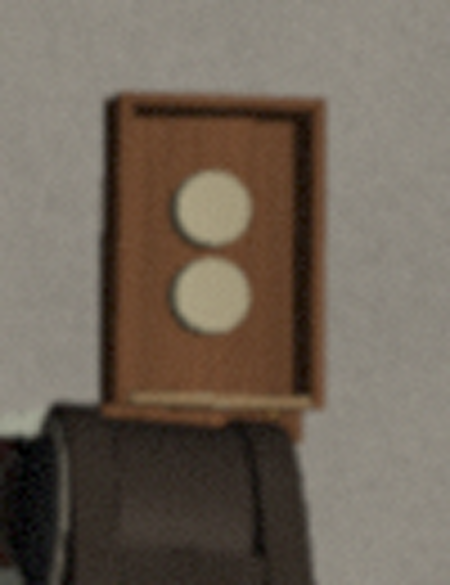

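View pics/t29f.png

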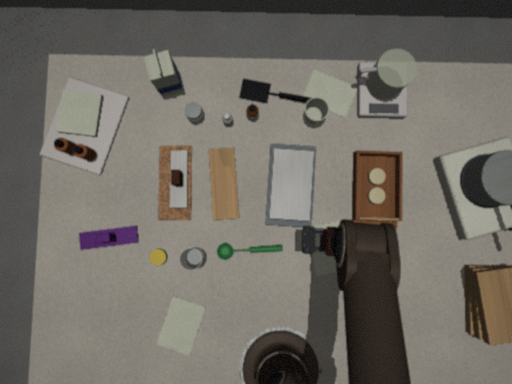

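Run:
```python
from h import *
c,a=grab("top"); b=cv2.imread("pics/top0.png")
cv2.imwrite("pics/fin.png",cv2.resize(a[140:215,150:200],None,fx=8,fy=8,interpolation=cv2.INTER_CUBIC))
for n,(x,y) in dict(jar=(194,112),scent=(228,118),oil=(252,112),cup=(316,110),beaker=(194,258),spoon=(240,250)).items():
    print(n,np.abs(a[y-14:y+14,x-18:x+18].astype(int)-b[y-14:y+14,x-18:x+18]).mean())
```

```text
jar 11.85218253968254
scent 12.484126984126984
oil 10.822420634920634
cup 10.51818783068783
beaker 11.482804232804233
spoon 11.340608465608465
```

View pics/fin.png

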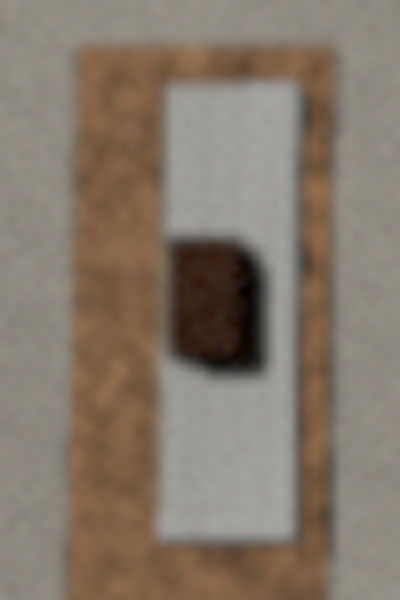

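```bash
python3 -c "
from cell import job; print(job.close_job())"
```

```text
the job is handed in; nothing more can be done
None
```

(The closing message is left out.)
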